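Put the checked gears away and clamp the case shut

ROBOT

A 6-joint arm with a two-finger parallel gripper is mounted at the origin on the work surface. World frame = base frame: x ahead of the robot, y to its left, z up, the work surface at z = 0. Lengths are in m, angles in rad, forces in N, time in s.
With the tool pointing down it reaches from about 0.35 to 0.85 m from the base axis. Payload 8.1 kg.
Tool frame: the origin (TCP) lies on the centre line of the jaws, within the pads' length; the fingertips stand robot.tips_ahead ahead of it and the grasp point (between the pads) lies 6 mm ahead of it (robot.tips_ahead is the distance from the TCP to the fingertips, in m); z points along the fingers, y is the line along which they close (so a half turn about z gives the same grasp; the last joint's range is limited). The gripper opens to 93 mm and grips with 3 to 60 N. Pads are 15 mm wide; open, the fingers measure 128 mm over their backs; the gripper's body (75 mm by 188 mm) begins 65 mm behind the grasp point.
Start: joints at [-1.338, 0.13, 1.488, -0, 1.523, -0.085], TCP at [0.188, -0.57, 0.244] pointing down, gripper open.
Joint ranges: [-2.96, 2.96], [-0.89, 2.26], [0.02, 2.5], [-1.34, 4.48], [0, 2.73], [-2.66, 2.66]. Speed limits (rad/s): [2.39, 2.39, 2.79, 3.14, 3.14, 3.14].

INTERFACE

Orientations are given as a rotation vector (axis times angle).
In Python, from plant import robot gives the robot as it stands.
- The arm moves only by the tool apply_moves, never from a script. Its arguments are lists of equal length, an entry for each row: "delta_pos": the shift along the tool's x, y, z in cm, a list of three; "twist": the turn about the tool's z in rad. A call has 1 to 8 rows; each row shifts and turns the commanded pose from where the row before left it, along the tool's axes as they then stand; what a row does not reach is not made up. A row lasts 1/8 s, in which the tool goes at most 62.5 mm and 10.7 degrees, less where a joint would pass 70% of its speed; a pose out of reach is approached as far as the arm can. A call with a gripper value outside its range is refused whole. "gripper" is the finger opening in cm, from 0 to 9.3, set as the call begins (left out, the last holds). The fingers move at their own pace and stop on an object; "squeeze" is the grip in N (left out, the last holds). Time passes only in rows, so rows that do not move let the fingers close. It gives the time, the measured TCP pose, the force, the opening and the grip force at its end, in the units of the state.
- robot.read_state(): the state, without advancing time (a new reading comes with each control period).
- robot.read_camera(name): name is "scene" or "top"; returns a dict with "frame" (384x512x3 uint8, red, green, blue), "vertical_fov" (degrees; the focal length in pixels is half the picture's height over the tangent of half this angle, whatever the lens; pixels are square), "cx", "cy" (the principal point, pixels), "R" (3x3) and "t" (3): a world point X has camera coordinates R X + t. Camera axes: x right, y down, z forward; pixel columns grow to the right and rows downward; lengths in m; the calibration is good to about 2 mm. A picture is of the moment at which its call begins. There is no depth.
- robot.close_job(): hands the job in; it is judged then, once.
The state is a dict: "t": time; "q": joint angles; "dq": joint speeds; "joint_torque": joint torques, N m; "tool_pos": TCP position; "orientation": TCP orientation; "force": force on the tool from outside, world axes, zero at the start; "wrist_torque": the same for the moment, N m; "opening": finger opening in m; "gripper_force": force on a finger pad.
Only numpy, scipy, OpenCV 4.12 (cv2) and the standard library are available. Lean on these libraries where they do the work, as an engineer would, in place of code of your own. Each camera call takes 0.05 s, during which the arm holds its last target. There are 200 camera calls.

TASK

Put every gear that lies on the bench into the open blue case, each flat on the floor of its own compartment: bronze gears in the row beside the lid's hinge, black gears in the row beside the clamp. Then lower the lid gently until it is fully shut, never letting it slam, and after that press the red clamp lever down until it snaps and stays down. Leave the dial indicator, the test block and the screwdriver where they are.

Things in the scene. Friction and masses are not known exactly. Their poses are not given: they have to be found in the camera images.
- case: blue gear case fixed on the bench, outside 210 (x) by 300 (y) by 56 mm high, walls and floor 6 mm. Origin: centre of its underside, z up. Lid hinged along its +x wall; hold-down clamp at the middle of its -x wall. Grey foam dividers 6 mm thick, 20 mm high (one along y at x = 0, two along x at y = -49, +49 mm) make two rows of three 96 by 92 mm compartments: back row at +x, front row at -x
- front0 (a point): centre of the floor of compartment 0 of the front row, beside the clamp (6 mm above the bench); its axes are the case's
- front1 (a point): centre of the floor of compartment 1 of the front row, beside the clamp (6 mm above the bench); its axes are the case's
- front2 (a point): centre of the floor of compartment 2 of the front row, beside the clamp (6 mm above the bench); its axes are the case's
- back0 (a point): centre of the floor of compartment 0 of the back row, beside the hinge (6 mm above the bench); its axes are the case's
- back1 (a point): centre of the floor of compartment 1 of the back row, beside the hinge (6 mm above the bench); its axes are the case's
- back2 (a point): centre of the floor of compartment 2 of the back row, beside the hinge (6 mm above the bench); its axes are the case's
- bronze1: spur gear lying flat, golden bronze: toothed disc 59 mm across and 18 mm thick with a hub 26 mm across and 24 mm high on top of it (42 mm in all, about 0.35 kg). Origin: centre of its underside; z up along its axle. May be absent
- bronze2: spur gear lying flat, golden bronze: toothed disc 59 mm across and 18 mm thick with a hub 26 mm across and 24 mm high on top of it (42 mm in all, about 0.35 kg). Origin: centre of its underside; z up along its axle. May be absent
- bronze3: spur gear lying flat, golden bronze: toothed disc 59 mm across and 18 mm thick with a hub 26 mm across and 24 mm high on top of it (42 mm in all, about 0.35 kg). Origin: centre of its underside; z up along its axle. May be absent
- black1: spur gear lying flat, black steel: toothed disc 59 mm across and 18 mm thick with a hub 26 mm across and 24 mm high on top of it (42 mm in all, about 0.35 kg). Origin: centre of its underside; z up along its axle. May be absent
- black2: spur gear lying flat, black steel: toothed disc 59 mm across and 18 mm thick with a hub 26 mm across and 24 mm high on top of it (42 mm in all, about 0.35 kg). Origin: centre of its underside; z up along its axle. May be absent
- black3: spur gear lying flat, black steel: toothed disc 59 mm across and 18 mm thick with a hub 26 mm across and 24 mm high on top of it (42 mm in all, about 0.35 kg). Origin: centre of its underside; z up along its axle. May be absent
- lid (a joint): lid angle, rad: 0 shut flat on the rim, grows as it opens, 1.57 upright, at most 2.1. A stiff friction hinge: it stays where it is left, and takes 3 to 6 N to push down. The lid is a plain blue plate 214 by 300 by 8 mm
- lid_hinge (a point): middle of the lid's hinge line, which runs along the case's y at the top of its +x wall (x = 105 mm, 56.5 mm above the bench); lid underside in the hinge plane
- lid_edge (a point): middle of the lid's free edge, 214 mm from the hinge, at half its thickness
- clamp (a joint): angle of the clamp lever, rad: 0 raised (the lever points up, leaning 80 deg from level towards the lid), grows as it is pressed down to 1.4 (level, its foot on the shut lid). A spring pushes it back up with at most about 8 N at the pad until about 1.15; beyond that it snaps down and stays
- clamp_pad (a point): centre of the outer (upper when down) face of the red plastic press pad on the clamp lever, 34 mm along the lever by 28 mm wide; 74 mm along the lever from the pivot and 18.5 mm off the lever's centre line
- clamp_pivot (a point): pivot of the clamp lever, axis along the case's y, 145 mm from the case's middle towards -x, 72 mm above the bench
- indicator: dial indicator on a steel stand, foot 64 mm across, 150 mm high, origin under its foot; a bystander
- testblock: bright round hardness test block, 64 mm across, 14 mm high, origin under its middle; a bystander
- driver: screwdriver with an orange handle lying on the bench; a bystander
Not all that is in view belongs to the job. What is shaped like the black3 but orange, pink or purple is not meant.

How it is judged:
By the outcome, as a careful person would: the job done as asked, in the order asked, and still so for the second after the job is handed in, with the robot touching nothing.
Of bronze1, bronze2, bronze3, black1, black2, black3 only 4 to 6 are there at a start; the rules pass over those that are not, and their reading is None.
At some moment in a run one of bronze1, bronze2, bronze3, black1, black2, black3 may be knocked a few centimetres aside while the robot is not near it.
Once in a run the grip may slacken for a moment while it holds something.
It also fails if it takes over 210 s, if anything falls off the work surface, if the arm or the gripper's body presses on something with over 40 N, if the wrist force passes 120 N, or if a joint passes its speed limit or range.

## Working session

There is one attempt and no reset: what is moved stays moved. The work goes in short steps, Python scripts to look and compute and a tool call to move; the robot and the scene stay as the last step left them, time stands still between calls to the robot, and variables do not carry over. Pictures are saved under pics/ and viewed, at most 14 in all, crops included, and the job is handed in when it is done.

Besides the shell and the picture viewer there is one more tool, called after ">>>" as name(argument=value, ...), one argument or row to a line, values as JSON. apply_moves: Moves the arm, as the interface text tells. Its arguments: {"type":"object","properties":{"delta_pos":{"type":"array"},"twist":{"type":"array"},"gripper":{"type":"number"},"squeeze":{"type":"number"}},"required":["delta_pos","twist"]}

```bash
mkdir -p pics
cat > h.py <<'E'
import numpy as np, cv2
from plant import robot
def cam(n,save=None):
    c=robot.read_camera(n); 
    if save: cv2.imwrite('pics/'+save,c['frame'][:,:,::-1])
    c['f']=c['frame'].shape[0]/2/np.tan(np.radians(c['vertical_fov'])/2)
    c['R']=np.array(c['R']);c['t']=np.array(c['t']); return c
def ray(c,u,v,z):
    d=c['R'].T@np.array([(u-c['cx'])/c['f'],(v-c['cy'])/c['f'],1]);o=-c['R'].T@c['t']
    return o+d*(z-o[2])/d[2]
def proj(c,X):
    p=c['R']@np.array(X)+c['t'];return p[:2]/p[2]*c['f']+[c['cx'],c['cy']]
E
python3 - <<'E'
from h import *
a=cam('scene');b=cam('top')
im=[cv2.resize(x['frame'],(800,600),interpolation=cv2.INTER_CUBIC)[:,:,::-1] for x in(a,b)]
cv2.imwrite('pics/s0.png',im[0]);cv2.imwrite('pics/t0.png',im[1])
for c in(a,b):print(c['f'],c['cx'],c['cy'],c['R'].round(3).tolist(),c['t'])
s=robot.read_state();print(s,robot.tips_ahead)
E
```

```text
420.9133352998373 251.2874069205634 184.81502879618824 [[0.307, 0.952, 0.007], [0.729, -0.23, -0.644], [-0.611, 0.203, -0.765]] [-0.1176821  -0.29824299  1.67747015]
488.27669794619436 264.855973939189 192.03476364816197 [[-0.025, -1.0, 0.004], [-0.998, 0.025, -0.049], [0.049, -0.005, -0.999]] [-0.0206263   0.53131809  1.59618021]
{'t': 0.1, 'q': array([-1.33840669e+00,  1.31081402e-01,  1.48916207e+00, -8.88551596e-06,
        1.52299217e+00, -8.53977177e-02]), 'dq': array([-0.00076521, -0.00020792, -0.00426214,  0.00044011,  0.00027816,
        0.00019342]), 'joint_torque': array([ 1.58123326e-03, -5.61339462e+01, -4.93095589e+01,  7.70801981e-02,
        2.90303794e-02, -7.79342372e-05]), 'tool_pos': array([ 0.18739099, -0.56949541,  0.2426994 ]), 'orientation': array([-3.10040043e+00, -4.96822885e-01,  2.03305090e-04]), 'force': array([1.12746753, 0.14496238, 0.42098156]), 'wrist_torque': array([-0.03601551, -0.00695443,  0.04537479]), 'gripper_force': 0.0, 'opening': 0.09283727398688403} 0.025
```

View pics/s0.png

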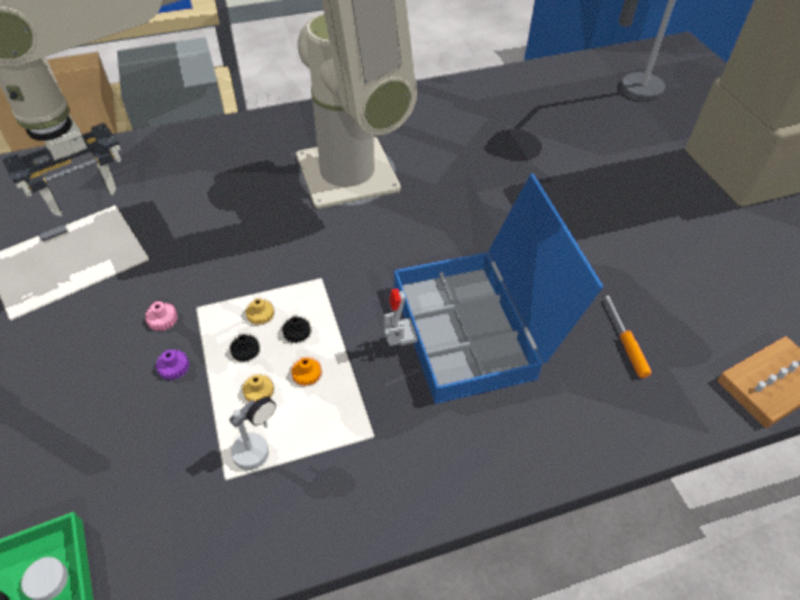

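View pics/t0.png

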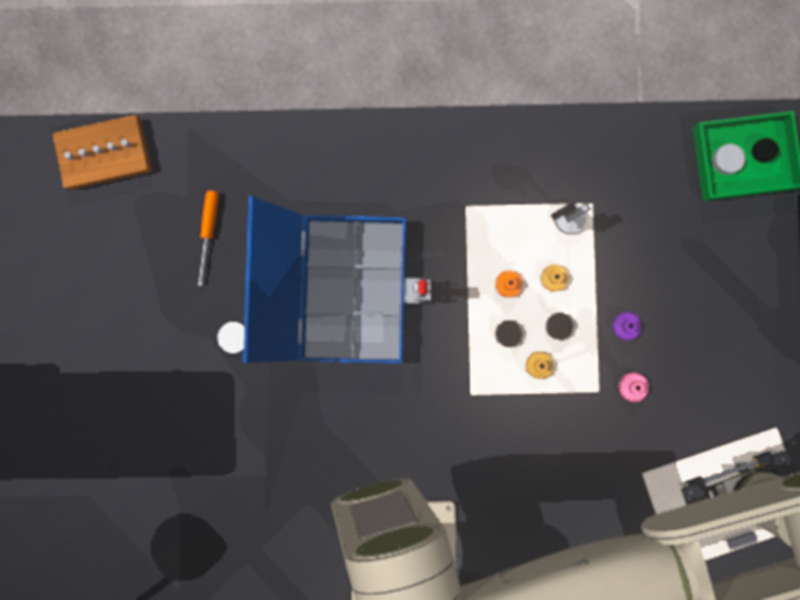

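Run:
```python
from h import *
a=cam('scene');b=cam('top')
for n,c in(('s',a),('t',b)):
    print(n,'cam pos',(-c['R'].T@c['t']).round(3))
    hsv=cv2.cvtColor(c['frame'],cv2.COLOR_RGB2HSV);H,S,V=[hsv[:,:,i].astype(int) for i in range(3)]
    for nm,m in(('orange/bronze',(H>5)&(H<30)&(S>110)&(V>90)),('black',(V<50)),('red',((H<4)|(H>175))&(S>160)&(V>80)),('blue',(H>100)&(H<120)&(S>150)&(V>50))):
        k,L,st,ce=cv2.connectedComponentsWithStats(m.astype(np.uint8))
        for i in range(1,k):
            if 40<st[i,4]<(600 if nm!='blue' else 1e5):
                r=cv2.minEnclosingCircle(np.argwhere(L==i)[:,::-1].astype(np.float32))
                x,y,w,h,ar=st[i];X=ray(c,*r[0],.02)
                print(nm,ce[i].round(1),'bbox',x,y,w,h,ar,'circ',np.round(r[0],1),round(r[1],1),'HSV',hsv[L==i].mean(0).round(),X.round(3)[:2])
z=lambda im,x,y,w,h,k:cv2.resize(im[y:y+h,x:x+w,::-1],(w*k,h*k),interpolation=cv2.INTER_CUBIC)
A=z(b['frame'],290,120,130,140,3);B=z(b['frame'],430,60,82,80,3);C=z(b['frame'],150,115,135,125,3)
can=np.zeros((600,800,3),np.uint8)
A=cv2.resize(A,(390,420));can[:A.shape[0],:390]=A;can[:375,395:800]=C
can[376:376+224,395:395+246]=B[:224]
cv2.imwrite('pics/c1.png',can)
```

```text
s cam pos [ 1.279 -0.297  1.092]
orange/bronze [59.9 58.7] bbox 39 38 35 43 349 circ [61.  60.7] 22.7 HSV [ 17. 113. 130.] [-0.51  -0.593]
orange/bronze [ 9.1 83.7] bbox 0 68 25 27 173 circ [11.8 79.8] 16.6 HSV [ 17. 113. 138.] [-0.427 -0.793]
orange/bronze [ 30.7 107.8] bbox 20 102 25 12 50 circ [ 32.  107.5] 13.2 HSV [ 21. 132. 122.] [-0.213 -0.71 ]
orange/bronze [165.9 199.2] bbox 158 192 17 15 204 circ [165.9 199.8] 8.5 HSV [ 21. 145. 189.] [ 0.4   -0.295]
orange/bronze [406.4 226.5] bbox 397 211 20 31 289 circ [407. 226.] 16.2 HSV [ 16. 222. 189.] [0.725 0.394]
orange/bronze [195.5 237.4] bbox 186 229 20 18 271 circ [195.3 237. ] 9.7 HSV [ 17. 231. 210.] [ 0.567 -0.236]
orange/bronze [164.6 248. ] bbox 155 240 20 17 242 circ [164.5 248.2] 9.5 HSV [ 21. 144. 195.] [ 0.578 -0.332]
black [32.5 84.4] bbox 17 75 28 15 107 circ [30.5 80. ] 14.1 HSV [100.  39.  33.] [-0.402 -0.718]
black [324.3  93.5] bbox 313 84 23 19 123 circ [324.2  95.9] 11.9 HSV [116.  23.  47.] [0.063 0.414]
black [ 20.  100.6] bbox 14 96 15 11 48 circ [ 21.5 100.5] 7.9 HSV [108.  35.  46.] [-0.271 -0.75 ]
black 
[... 1674 characters left out ...]
 [508.4 133.7] bbox 495 121 17 41 84 circ [506. 141.] 20.6 HSV [99. 31. 41.] [ 0.679 -0.835]
black [138.2 146.1] bbox 132 124 12 52 141 circ [138.  149.5] 26.0 HSV [123.  23.  41.] [0.681 0.38 ]
black [264.7 152.5] bbox 260 142 11 23 197 circ [264. 153.] 11.7 HSV [142.  11.  47.] [ 0.659 -0.034]
black [263.9 171.2] bbox 260 167 10 9 72 circ [264. 171.] 5.7 HSV [144.  11.  48.] [ 0.6   -0.033]
black [503.2 294.1] bbox 484 277 28 27 251 circ [497.5 289. ] 18.1 HSV [104.  10.  45.] [ 0.195 -0.783]
blue [177.5 178.6] bbox 155 125 105 107 3750 circ [202.  179.7] 68.9 HSV [108. 174.  90.] [0.576 0.172]
blue [233.7 229.9] bbox 205 223 53 9 78 circ [231.  226.5] 26.2 HSV [109. 164. 143.] [0.42 0.08]
```

View pics/c1.png

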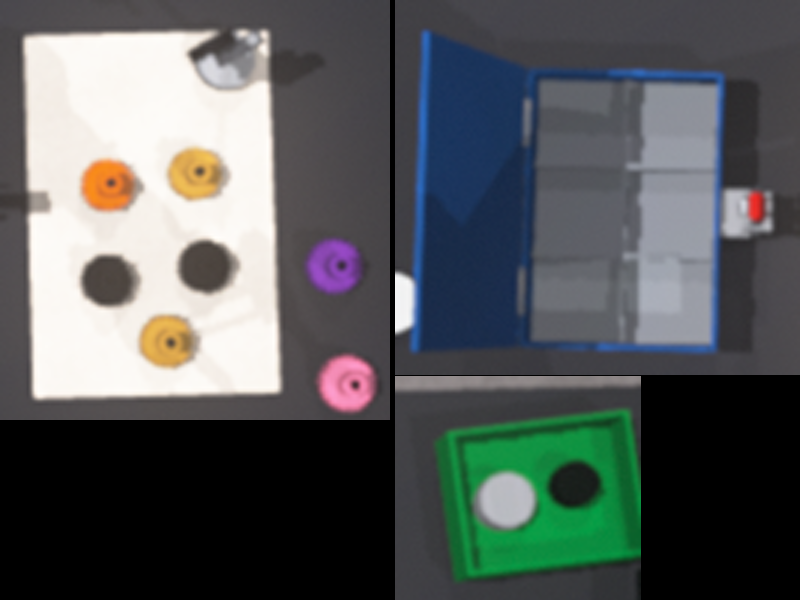

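Run:
```python
from h import *
a=cam('scene');b=cam('top')
cs=[ray(b,u,v,.056)[:2] for u,v in((259.3,139.3),(257.3,232.3),(195.7,139.3),(193.7,230.7))]
cs=np.array(cs);print(cs.round(3));o=cs.mean(0);print('centre',o.round(3),'front len',np.linalg.norm(cs[0]-cs[1]),'x len',np.linalg.norm(cs[0]-cs[2]))
ax=(cs[2]+cs[3]-cs[0]-cs[1]);ax/=np.linalg.norm(ax);ay=cs[0]+cs[2]-cs[1]-cs[3];ay/=-np.linalg.norm(ay)
print('yaw',np.arctan2(ax[1],ax[0]),np.arctan2(ay[1],ay[0])+np.pi/2)
for c,box in((b,(310,180,380,240)),(a,(140,195,205,235))):
    x0,y0,x1,y1=box;g=cv2.cvtColor(c['frame'],cv2.COLOR_RGB2GRAY)[y0:y1,x0:x1]
    k,L,st,ce=cv2.connectedComponentsWithStats((g<80).astype(np.uint8))
    for i in range(1,k):
        if st[i,4]>80:
            r=cv2.minEnclosingCircle(np.argwhere(L==i)[:,::-1].astype(np.float32));p=np.array(r[0])+[x0,y0]
            print('black',p,r[1],st[i],ray(c,*p,.015).round(3),ray(c,*(ce[i]+[x0,y0]),.015).round(3))
# lid free edge: top image end points (far/near) as two-view triangulation
def tri(p,q):
    A=[];
    for c,(u,v) in((a,p),(b,q)):
        P=np.c_[c['R'],c['t']];u=(u-c['cx'])/c['f'];v=(v-c['cy'])/c['f'];A+=[u*P[2]-P[0],v*P[2]-P[1]]
    X=np.linalg.svd(np.array(A))[2][-1];return X[:3]/X[3]
print('lid edge corners',tri((602*.64,285*.64),(248*.64,197*.64)).round(3),tri((532*.64,178*.64),(246*.64,361*.64)).round(3))
print('pad',tri((395.*.64,298*.64),(422*.64,287*.64)).round(3))
g=b['frame'][231:236]
```

```text
[[ 0.699 -0.02 ]
 [ 0.4   -0.006]
 [ 0.704  0.185]
 [ 0.411  0.197]]
centre [0.554 0.089] front len 0.2991233905582633 x len 0.2049872952036036
yaw 1.5334646087507429 4.669482201344346
black [358.         208.40909004] 7.554996013641357 [ 41  21  15  15 179] [ 0.469 -0.339  0.015] [ 0.469 -0.338  0.015]
black [325.40654182 213.08878326] 7.48624324798584 [  8  26  15  15 171] [ 0.456 -0.231  0.015] [ 0.456 -0.231  0.015]
black [189.1875 210.5   ] 8.560774803161621 [ 41   8  17  16 214] [ 0.461 -0.232  0.015] [ 0.461 -0.233  0.015]
black [156.43333244 222.89999962] 9.014779090881348 [  8  19  18  17 234] [ 0.477 -0.339  0.015] [ 0.475 -0.34   0.015]
lid edge corners [0.711 0.26  0.259] [0.418 0.272 0.249]
pad [ 0.549 -0.05   0.15 ]
```

```bash
cat >> h.py <<'E'
from scipy.spatial.transform import Rotation as Ro
def pose():
    s=robot.read_state();x=Ro.from_rotvec(s['orientation']).as_matrix()[:,0]
    return np.array(s['tool_pos']),np.arctan2(x[1],x[0])
def plan(wps,step=.05,dz=.15,start=None):
    """wps: (x,y,z,yaw[,step]); prints delta_pos(cm) and twist rows in tool axes"""
    p,w=start or pose();P=[];T=[]
    for k,wp in enumerate(wps):
        g=np.array(wp[:3]);gw=wp[3];st=wp[4] if len(wp)>4 else step
        n=max(int(np.ceil(np.linalg.norm(g-p)/st)),int(np.ceil(abs(gw-w)/dz-.05)),1);p0,w0=p.copy(),w
        for i in range(1,n+1):
            d=p0+(g-p0)*i/n-p
            c,s=np.cos(w),np.sin(w);t=np.round([(c*d[0]+s*d[1])*100,(s*d[0]-c*d[1])*100,-d[2]*100],1)+0.
            tw=round(-(w0+(gw-w0)*i/n-w),2)+0.
            P.append(t.tolist());T.append(tw)
            p=p+np.array([c*t[0]+s*t[1],s*t[0]-c*t[1],-t[2]])/100;w-=tw
        print('wp',k,'row end',len(P))
    for i in range(0,len(P),8):print(P[i:i+8],T[i:i+8])
    return p,w
E
python3 - <<'E'
from h import *
print(pose())
plan([(.457,-.231,.2,1.53),(.457,-.231,.1,1.53),(.457,-.231,.046,1.53,.03)])
E
```

```text
(array([ 0.18747127, -0.56978664,  0.24327616]), np.float64(0.3178448532208694))
wp 0 row end 9
wp 1 row end 12
wp 2 row end 14
[[4.0, -2.6, 0.5], [4.4, -2.1, 0.5], [4.5, -1.5, 0.4], [4.8, -0.9, 0.5], [4.8, -0.2, 0.5], [4.8, 0.5, 0.5], [4.7, 1.0, 0.5], [4.5, 1.7, 0.4]] [np.float64(-0.13), np.float64(-0.14), np.float64(-0.13), np.float64(-0.14), np.float64(-0.13), np.float64(-0.14), np.float64(-0.13), np.float64(-0.14)]
[[4.2, 2.3, 0.5], [0.0, 0.0, 3.3], [0.0, 0.0, 3.4], [0.0, 0.0, 3.3], [0.0, 0.0, 2.7], [0.0, 0.0, 2.7]] [np.float64(-0.13), np.float64(0.0), np.float64(0.0), np.float64(0.0), np.float64(0.0), np.float64(0.0)]
```

>>> apply_moves(
  delta_pos=[
    [4.0, -2.6, 0.5],
    [4.4, -2.1, 0.5],
    [4.5, -1.5, 0.4],
    [4.8, -0.9, 0.5],
    [4.8, -0.2, 0.5],
    [4.8, 0.5, 0.5],
    [4.7, 1.0, 0.5],
    [4.5, 1.7, 0.4],
  ],
  twist=[-0.13, -0.14, -0.13, -0.14, -0.13, -0.14, -0.13, -0.14],
  gripper=6.0,
  squeeze=40,
)

```text
t: 1.3
tool_pos: [0.4277, -0.2669, 0.2056]
orientation: [2.4, 2.026, 0.0]
force: [0.5, -0.4, 0.3]
opening: 0.0601
gripper_force: 0.0
```

>>> apply_moves(
  delta_pos=[
    [4.2, 2.3, 0.5],
    [0, 0, 3.3],
    [0, 0, 3.4],
    [0, 0, 3.3],
    [0, 0, 0],
    [0, 0, 0],
  ],
  twist=[-0.13, 0, 0, 0, 0, 0],
)

```text
t: 2.05
tool_pos: [0.4575, -0.2313, 0.1019]
orientation: [2.268, 2.172, 0.001]
force: [0.0, -0.1, 0.4]
opening: 0.0598
gripper_force: 0.0
```

Run:
```python
from h import *
print(pose())
a=cam('scene');z=lambda im,x,y,w,h,k:cv2.resize(im[y:y+h,x:x+w,::-1],(w*k,h*k),interpolation=cv2.INTER_CUBIC)
cv2.imwrite('pics/c2.png',z(a['frame'],90,150,190,150,4))
plan([(.458,-.231,.046,1.53,.03)])
```

```text
(array([ 0.45749342, -0.23127544,  0.10194252]), np.float64(1.5277348025201216))
wp 0 row end 2
[[0.0, 0.0, 2.8], [0.1, 0.0, 2.9]] [np.float64(0.0), np.float64(0.0)]
```

View pics/c2.png

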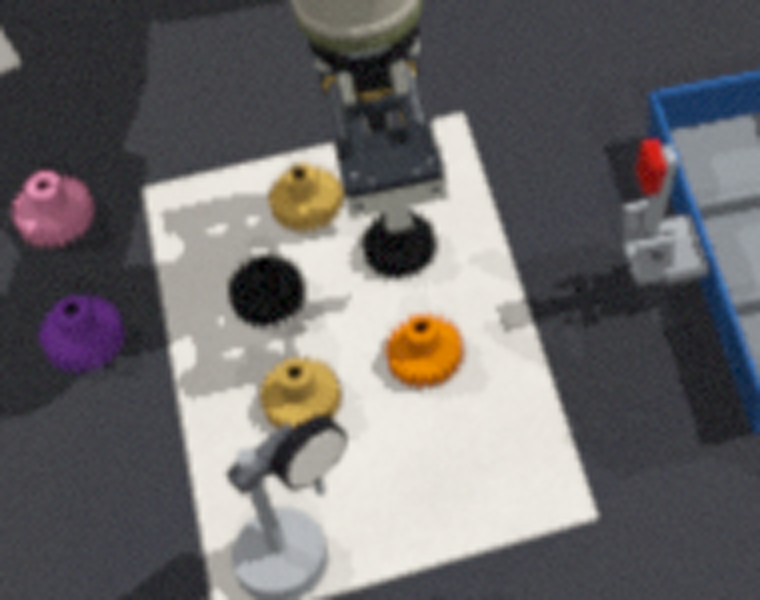

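The gripper is centred over the right-hand black gear (crop ~(398,240)). I'll descend and grip.

>>> apply_moves(
  delta_pos=[
    [0, 0, 2.8],
    [0, 0, 2.9],
    [0, 0, 0],
  ],
  twist=[0, 0, 0],
)

```text
t: 2.48
tool_pos: [0.4562, -0.2305, 0.0431]
orientation: [-2.267, -2.172, 0.001]
force: [-0.0, 0.5, 0.5]
opening: 0.0599
gripper_force: 0.0
```

>>> apply_moves(
  delta_pos=[
    [0, 0, 0],
    [0, 0, 0],
    [0, 0, 0],
    [0, 0, 0],
    [0, 0, 0],
  ],
  twist=[0, 0, 0, 0, 0],
  gripper=1.0,
)

```text
t: 3.1
tool_pos: [0.457, -0.2311, 0.0442]
orientation: [2.268, 2.173, -0.0]
force: [-2.3, 0.2, 6.1]
opening: 0.0252
gripper_force: 40.0
```

>>> apply_moves(
  delta_pos=[
    [0, 0, -2],
    [0, 0, -4.5],
    [0, 0, -4.5],
    [0, 0, -4.5],
    [0, 0, -4.5],
  ],
  twist=[0, 0, 0, 0, 0],
)

```text
t: 3.72
tool_pos: [0.4562, -0.2304, 0.244]
orientation: [-2.267, -2.172, 0.001]
force: [0.9, -0.3, -4.5]
opening: 0.0253
gripper_force: 40.0
```

Run:
```python
from h import *
print(pose(),robot.read_state()['opening'])
plan([(.454,.042,.25,1.53),(.454,.042,.12,1.53,.04),(.454,.042,.054,1.53,.025)])
```

```text
(array([ 0.45624739, -0.23043058,  0.24404072]), np.float64(1.5277711162697114)) 0.025274024743612684
wp 0 row end 6
wp 1 row end 10
wp 2 row end 13
[[4.5, -0.2, -0.1], [4.6, -0.3, -0.1], [4.5, -0.2, -0.1], [4.5, -0.2, -0.1], [4.6, -0.3, -0.1], [4.5, -0.2, -0.1], [0.0, 0.0, 3.3], [0.0, 0.0, 3.2]] [np.float64(0.0), np.float64(0.0), np.float64(0.0), np.float64(0.0), np.float64(0.0), np.float64(0.0), np.float64(0.0), np.float64(0.0)]
[[0.0, 0.0, 3.3], [0.0, 0.0, 3.2], [0.0, 0.0, 2.2], [0.0, 0.0, 2.2], [0.0, 0.0, 2.2]] [np.float64(0.0), np.float64(0.0), np.float64(0.0), np.float64(0.0), np.float64(0.0)]
```

>>> apply_moves(
  delta_pos=[
    [4.5, -0.2, 0],
    [4.6, -0.3, 0],
    [4.5, -0.2, 0],
    [4.5, -0.2, 0],
    [4.6, -0.3, 0],
    [4.5, -0.2, 0],
    [0, 0, 3.2],
    [0, 0, 3.2],
  ],
  twist=[0, 0, 0, 0, 0, 0, 0, 0],
)

```text
t: 4.72
tool_pos: [0.4542, 0.0424, 0.1784]
orientation: [-2.266, -2.175, 0.0]
force: [-0.5, -0.1, -4.4]
opening: 0.0251
gripper_force: 40.0
```

>>> apply_moves(
  delta_pos=[
    [0, 0, 3.2],
    [0, 0, 3.2],
    [0, 0, 2.2],
    [0, 0, 2],
    [0, 0, 1.5],
    [0, 0, 0],
    [0, 0, 0],
  ],
  twist=[0, 0, 0, 0, 0, 0, 0],
)

```text
t: 5.6
tool_pos: [0.4551, 0.0415, 0.0593]
orientation: [2.268, 2.173, 0.001]
force: [0.3, -1.3, -4.5]
opening: 0.0257
gripper_force: 40.0
```

Run:
```python
from h import *
print(pose(),robot.read_state()['force'],robot.read_state()['opening'])
cam('scene');a=cam('scene');z=lambda im,x,y,w,h,k:cv2.resize(im[y:y+h,x:x+w,::-1],(w*k,h*k),interpolation=cv2.INTER_CUBIC)
cv2.imwrite('pics/c3.png',z(a['frame'],230,110,160,150,4))
```

```text
(array([0.45506043, 0.04145705, 0.05925035]), np.float64(1.5277870813212626)) [ 0.31340748 -1.30237458 -4.51945632] 0.02567303668137959
```

View pics/c3.png

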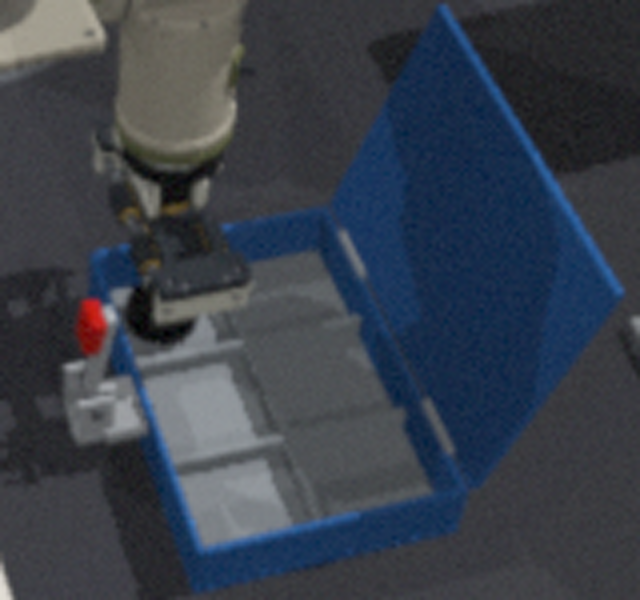

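The black gear hangs inside the front compartment nearest the robot (crop ~(160,315)), clear of the walls. Lower and release.

>>> apply_moves(
  delta_pos=[
    [0, 0, 0.5],
    [0, 0, 0.4],
    [0, 0, 0],
  ],
  twist=[0, 0, 0],
)

```text
t: 6.08
tool_pos: [0.455, 0.0414, 0.05]
orientation: [2.268, 2.173, 0.001]
force: [-0.7, -1.0, -0.4]
opening: 0.0255
gripper_force: 40.0
```

>>> apply_moves(
  delta_pos=[
    [0, 0, 0],
    [0, 0, 0],
    [0, 0, -2],
    [0, 0, -4.5],
    [0, 0, -4.5],
    [0, 0, -4.5],
    [0, 0, -4],
  ],
  twist=[0, 0, 0, 0, 0, 0, 0],
  gripper=4.2,
)

```text
t: 6.95
tool_pos: [0.4548, 0.0415, 0.2467]
orientation: [2.268, 2.172, 0.002]
force: [0.3, -0.5, -0.3]
opening: 0.0418
gripper_force: 0.0
```

```bash
cat >> h.py <<'E'
def gears(boxes=None):
    c=cam('top');f=c['frame'];hsv=cv2.cvtColor(f,cv2.COLOR_RGB2HSV);H,S,V=[hsv[:,:,i].astype(int) for i in range(3)]
    for nm,m in(('bronze',(H>16)&(H<26)&(S>110)&(V>110)),('black',V<66)):
        k,L,st,ce=cv2.connectedComponentsWithStats(m.astype(np.uint8))
        for i in range(1,k):
            x,y,w,h,ar=st[i]
            if 100<ar<330 and 11<w<24 and 11<h<24:
                p,r=cv2.minEnclosingCircle(np.argwhere(L==i)[:,::-1].astype(np.float32));z=.022 if p[0]<262 else .015
                print(nm,np.round(p,1),round(r,1),ar,ray(c,*p,z)[:2].round(3))
    return c
E
python3 - <<'E'
from h import *
gears();print(pose(),robot.read_state()['force'])
plan([(.471,-.339,.24,1.53),(.471,-.339,.1,1.53),(.471,-.339,.046,1.53,.03)])
E
```

```text
bronze [354.7 177.5] 8.4 214 [ 0.571 -0.331]
bronze [344.9 233.6] 8.3 208 [ 0.388 -0.293]
black [489.5  96.5] 8.6 205 [ 0.83 -0.79]
black [357.8 208.5] 7.6 179 [ 0.469 -0.338]
(array([0.4570374 , 0.04145517, 0.25254237]), np.float64(1.527881683245239)) [ 1.71700624 -0.25308286  4.66246834]
wp 0 row end 8
wp 1 row end 11
wp 2 row end 13
[[-4.7, 0.4, 0.2], [-4.8, 0.4, 0.1], [-4.7, 0.3, 0.2], [-4.8, 0.4, 0.1], [-4.7, 0.4, 0.2], [-4.8, 0.4, 0.1], [-4.7, 0.3, 0.2], [-4.8, 0.4, 0.2]] [np.float64(0.0), np.float64(0.0), np.float64(0.0), np.float64(0.0), np.float64(0.0), np.float64(0.0), np.float64(0.0), np.float64(0.0)]
[[0.0, 0.0, 4.7], [0.0, 0.0, 4.6], [0.0, 0.0, 4.7], [0.0, 0.0, 2.7], [0.0, 0.0, 2.7]] [np.float64(0.0), np.float64(0.0), np.float64(0.0), np.float64(0.0), np.float64(0.0)]
```

>>> apply_moves(
  delta_pos=[
    [-4.7, 0.3, 0.1],
    [-4.8, 0.3, 0.1],
    [-4.7, 0.3, 0.1],
    [-4.8, 0.3, 0.1],
    [-4.7, 0.4, 0.1],
    [-4.8, 0.4, 0.1],
    [-4.7, 0.3, 0.1],
    [-4.8, 0.3, 0.1],
  ],
  twist=[0, 0, 0, 0, 0, 0, 0, 0],
  gripper=6.0,
)

```text
t: 8.0
tool_pos: [0.4642, -0.3409, 0.2364]
orientation: [2.269, 2.173, 0.0]
force: [0.3, -0.1, 0.4]
opening: 0.06
gripper_force: 0.0
```

>>> apply_moves(
  delta_pos=[
    [0, 0, 4.7],
    [0, 0, 4.7],
    [0, 0, 4.7],
    [0, 0, 2.6],
    [0, 0, 2.4],
    [0, 0, 0],
    [0, 0, 0],
  ],
  twist=[0, 0, 0, 0, 0, 0, 0],
)

```text
t: 8.88
tool_pos: [0.4642, -0.3393, 0.0455]
orientation: [-2.268, -2.173, 0.0]
force: [0.4, 1.0, -0.3]
opening: 0.0598
gripper_force: 0.0
```

Run:
```python
from h import *
gears();print(pose(),robot.read_state()['force'])
```

```text
bronze [354.3 177. ] 8.3 158 [ 0.573 -0.33 ]
black [489.1  95.5] 8.3 194 [ 0.834 -0.789]
black [389.  141.5] 9.2 159 [ 0.688 -0.449]
black [243.  215.5] 8.1 202 [0.455 0.04 ]
black [277.  308.5] 13.9 181 [ 0.15  -0.064]
(array([ 0.46427169, -0.33936585,  0.04570794]), np.float64(1.5277434205373754)) [ 0.63423348 -0.90249897 -0.3974787 ]
```

>>> apply_moves(
  delta_pos=[
    [0, 0.5, 0],
    [0, 0, 0],
  ],
  twist=[0, 0],
)

```text
t: 9.18
tool_pos: [0.4698, -0.3396, 0.046]
orientation: [2.268, 2.173, 0.0]
force: [-0.1, -0.4, -0.7]
opening: 0.0605
gripper_force: 0.0
```

>>> apply_moves(
  delta_pos=[
    [0, 0, 0],
    [0, 0, 0],
    [0, 0, 0],
    [0, 0, 0],
    [0, 0, 0],
  ],
  twist=[0, 0, 0, 0, 0],
  gripper=1.0,
)

```text
t: 9.8
tool_pos: [0.4693, -0.3395, 0.0456]
orientation: [2.269, 2.173, 0.0]
force: [0.2, 0.3, -0.7]
opening: 0.0254
gripper_force: 40.0
```

>>> apply_moves(
  delta_pos=[
    [0, 0, -2],
    [0, 0, -4.5],
    [0, 0, -4.5],
    [0, 0, -4.5],
    [0, 0, -4.5],
    [0, 0, 0],
  ],
  twist=[0, 0, 0, 0, 0, 0],
)

```text
t: 10.55
tool_pos: [0.471, -0.341, 0.2516]
orientation: [2.262, 2.167, 0.001]
force: [0.5, -0.2, -3.8]
opening: 0.0254
gripper_force: 40.0
```

Run:
```python
from h import *
print(pose(),robot.read_state()['opening'])
plan([(.650,.036,.246,1.53),(.650,.036,.12,1.53,.04),(.650,.036,.051,1.53,.025)])
```

```text
(array([ 0.4709957 , -0.34103253,  0.25161911]), np.float64(1.5278120062544398)) 0.025429194782418785
wp 0 row end 9
wp 1 row end 13
wp 2 row end 16
[[4.3, 1.8, 0.1], [4.2, 1.8, 0.0], [4.3, 1.8, 0.1], [4.3, 1.8, 0.0], [4.3, 1.8, 0.1], [4.2, 1.8, 0.1], [4.3, 1.8, 0.0], [4.3, 1.9, 0.1]] [np.float64(0.0), np.float64(0.0), np.float64(0.0), np.float64(0.0), np.float64(0.0), np.float64(0.0), np.float64(0.0), np.float64(0.0)]
[[4.2, 1.8, 0.1], [0.0, 0.0, 3.1], [0.0, 0.0, 3.2], [0.0, 0.0, 3.1], [0.0, 0.0, 3.2], [0.0, 0.0, 2.3], [0.0, 0.0, 2.3], [0.0, 0.0, 2.3]] [np.float64(0.0), np.float64(0.0), np.float64(0.0), np.float64(0.0), np.float64(0.0), np.float64(0.0), np.float64(0.0), np.float64(0.0)]
```

>>> apply_moves(
  delta_pos=[
    [4.3, 1.8, 0],
    [4.2, 1.8, 0],
    [4.3, 1.8, 0],
    [4.3, 1.8, 0],
    [4.3, 1.8, 0],
    [4.2, 1.8, 0],
    [4.3, 1.8, 0],
    [4.3, 1.9, 0],
  ],
  twist=[0, 0, 0, 0, 0, 0, 0, 0],
)

```text
t: 11.55
tool_pos: [0.6281, -0.0025, 0.2434]
orientation: [-2.267, -2.171, 0.004]
force: [0.0, -0.3, -4.5]
opening: 0.0256
gripper_force: 40.0
```

>>> apply_moves(
  delta_pos=[
    [4.1, 1.8, 0],
    [0, 0, 3.1],
    [0, 0, 3.2],
    [0, 0, 3.1],
    [0, 0, 3.2],
    [0, 0, 2.3],
    [0, 0, 2.3],
    [0, 0, 1.3],
  ],
  twist=[0, 0, 0, 0, 0, 0, 0, 0],
)

```text
t: 12.55
tool_pos: [0.646, 0.0361, 0.0571]
orientation: [-2.266, -2.171, 0.006]
force: [-0.5, 0.1, -4.4]
opening: 0.0254
gripper_force: 40.0
```

>>> apply_moves(
  delta_pos=[
    [0, 0, 0],
    [0, 0, 0.2],
  ],
  twist=[0, 0],
)

```text
t: 12.8
tool_pos: [0.6492, 0.0361, 0.0596]
orientation: [2.268, 2.172, 0.002]
force: [0.8, -1.2, -4.3]
opening: 0.0253
gripper_force: 40.0
```

Run:
```python
from h import *
gears();print(pose(),robot.read_state()['force'])
```

```text
bronze [354.3 177.6] 8.1 191 [ 0.571 -0.33 ]
bronze [344.9 233.4] 8.4 210 [ 0.388 -0.293]
black [489.1  95.7] 8.3 199 [ 0.833 -0.789]
(array([0.64927033, 0.03613611, 0.05955696]), np.float64(1.527845509441543)) [-0.3241046   0.95691073 -4.08172599]
```

>>> apply_moves(
  delta_pos=[
    [0, 0, 0.5],
    [0, 0, 0.4],
    [0, 0, 0],
  ],
  twist=[0, 0, 0],
)

```text
t: 13.22
tool_pos: [0.6495, 0.0361, 0.0516]
orientation: [2.267, 2.172, 0.002]
force: [-2.8, -0.0, 6.1]
opening: 0.0252
gripper_force: 40.0
```

>>> apply_moves(
  delta_pos=[
    [0, 0, 0],
    [0, 0, 0],
    [0, 0, -2],
    [0, 0, -4.5],
    [0, 0, -4.5],
    [0, 0, -4.5],
    [0, 0, -4],
    [0, 0, 0],
  ],
  twist=[0, 0, 0, 0, 0, 0, 0, 0],
  gripper=4.2,
)

```text
t: 14.22
tool_pos: [0.6511, 0.0361, 0.2518]
orientation: [2.263, 2.168, 0.011]
force: [0.0, -0.7, -0.3]
opening: 0.0421
gripper_force: 0.0
```

Run:
```python
from h import *
gears();print(pose())
plan([(.388,-.292,.24,1.53),(.388,-.292,.1,1.53),(.388,-.292,.046,1.53,.03)])
```

```text
bronze [354.5 177.5] 7.9 189 [ 0.571 -0.331]
bronze [345.  233.4] 8.4 216 [ 0.388 -0.293]
black [489.5  96. ] 8.6 201 [ 0.832 -0.79 ]
(array([0.6499233 , 0.03612691, 0.2485817 ]), np.float64(1.5278630322051394))
wp 0 row end 9
wp 1 row end 12
wp 2 row end 14
[[-3.8, -2.8, 0.1], [-3.7, -2.7, 0.1], [-3.8, -2.8, 0.1], [-3.8, -2.7, 0.1], [-3.7, -2.8, 0.1], [-3.8, -2.7, 0.1], [-3.8, -2.8, 0.1], [-3.7, -2.7, 0.1]] [np.float64(0.0), np.float64(0.0), np.float64(0.0), np.float64(0.0), np.float64(0.0), np.float64(0.0), np.float64(0.0), np.float64(0.0)]
[[-3.8, -2.8, 0.1], [0.0, 0.0, 4.7], [0.0, 0.0, 4.6], [0.0, 0.0, 4.7], [0.0, 0.0, 2.7], [0.0, 0.0, 2.7]] [np.float64(0.0), np.float64(0.0), np.float64(0.0), np.float64(0.0), np.float64(0.0), np.float64(0.0)]
```

>>> apply_moves(
  delta_pos=[
    [-3.8, -2.8, 0.1],
    [-3.7, -2.7, 0.1],
    [-3.8, -2.8, 0.1],
    [-3.8, -2.7, 0.1],
    [-3.7, -2.8, 0.1],
    [-3.8, -2.7, 0.1],
    [-3.8, -2.8, 0.1],
    [-3.7, -2.7, 0.1],
  ],
  twist=[0, 0, 0, 0, 0, 0, 0, 0],
  gripper=6.0,
)

```text
t: 15.28
tool_pos: [0.4141, -0.2557, 0.2355]
orientation: [-2.267, -2.172, 0.0]
force: [0.2, -1.1, -0.6]
opening: 0.0603
gripper_force: 0.0
```

>>> apply_moves(
  delta_pos=[
    [-3.8, -2.8, 0.1],
    [0, 0, 4.7],
    [0, 0, 4.6],
    [0, 0, 4.7],
    [0, 0, 0],
    [0, 0, 0],
  ],
  twist=[0, 0, 0, 0, 0, 0],
)

```text
t: 16.02
tool_pos: [0.3866, -0.2922, 0.0969]
orientation: [2.268, 2.173, 0.0]
force: [-0.5, -0.9, 0.3]
opening: 0.0598
gripper_force: 0.0
```

Run:
```python
from h import *
gears();print(pose())
a=cam('scene');hsv=cv2.cvtColor(a['frame'],cv2.COLOR_RGB2HSV)
m=cv2.inRange(hsv,(16,110,100),(26,255,255));m[:,:140]=0;m[:180]=0
k,L,st,ce=cv2.connectedComponentsWithStats(m)
for i in range(1,k):
    if st[i,4]>60:print(st[i],ce[i])
plan([(.388,-.292,.046,1.53,.03)])
```

```text
bronze [354.6 177.5] 8.4 211 [ 0.571 -0.331]
black [489.5  96.5] 8.6 204 [ 0.83 -0.79]
black [243.2 156.6] 8.6 225 [0.648 0.034]
black [242.9 215.5] 8.2 212 [0.455 0.04 ]
(array([ 0.38723233, -0.29276218,  0.09779838]), np.float64(1.5279337362395036))
[157 192  18  15 186] [165.94086022 199.93548387]
[400 213  16  27 145] [407.45517241 226.44137931]
[188 230  17  15 174] [196.12068966 237.60344828]
[155 240  20  17 240] [164.55416667 247.99166667]
wp 0 row end 2
[[0.1, 0.0, 2.6], [0.0, 0.0, 2.6]] [np.float64(0.0), np.float64(0.0)]
```

>>> apply_moves(
  delta_pos=[
    [0, 0, 2.6],
    [0, 0, 2.5],
    [0, 0, 0],
  ],
  twist=[0, 0, 0],
)

```text
t: 16.5
tool_pos: [0.386, -0.2916, 0.0447]
orientation: [-2.268, -2.173, 0.0]
force: [-0.2, -0.2, 0.4]
opening: 0.06
gripper_force: 0.0
```

>>> apply_moves(
  delta_pos=[
    [0, 0, 0],
    [0, 0, 0],
    [0, 0, 0],
    [0, 0, 0],
    [0, 0, 0],
  ],
  twist=[0, 0, 0, 0, 0],
  gripper=1.0,
)

```text
t: 17.12
tool_pos: [0.3869, -0.2923, 0.0453]
orientation: [2.268, 2.172, 0.001]
force: [1.2, 1.2, 4.6]
opening: 0.0254
gripper_force: 40.0
```

>>> apply_moves(
  delta_pos=[
    [0, 0, -2],
    [0, 0, -4.5],
    [0, 0, -4.5],
    [0, 0, -4.5],
    [0, 0, -4.5],
    [0, 0, 0],
  ],
  twist=[0, 0, 0, 0, 0, 0],
)

```text
t: 17.88
tool_pos: [0.3874, -0.2931, 0.248]
orientation: [2.264, 2.169, 0.0]
force: [-0.0, -0.3, -4.4]
opening: 0.0252
gripper_force: 40.0
```

Run:
```python
from h import *
print(pose(),robot.read_state()['opening'])
plan([(.458,.143,.246,1.53),(.458,.143,.12,1.53,.04),(.458,.143,.058,1.53,.025)])
```

```text
(array([ 0.38739865, -0.29314509,  0.24795509]), np.float64(1.5277401573867069)) 0.025204778116091738
wp 0 row end 9
wp 1 row end 13
wp 2 row end 16
[[4.9, 0.6, 0.0], [4.9, 0.6, 0.0], [4.8, 0.5, 0.1], [4.9, 0.6, 0.0], [4.9, 0.6, 0.0], [4.9, 0.6, 0.0], [4.8, 0.5, 0.1], [4.9, 0.6, 0.0]] [np.float64(0.0), np.float64(0.0), np.float64(0.0), np.float64(0.0), np.float64(0.0), np.float64(0.0), np.float64(0.0), np.float64(0.0)]
[[4.9, 0.6, 0.0], [0.0, 0.0, 3.1], [0.0, 0.0, 3.2], [0.0, 0.0, 3.1], [0.0, 0.0, 3.2], [0.0, 0.0, 2.1], [0.0, 0.0, 2.0], [0.0, 0.0, 2.1]] [np.float64(0.0), np.float64(0.0), np.float64(0.0), np.float64(0.0), np.float64(0.0), np.float64(0.0), np.float64(0.0), np.float64(0.0)]
```

>>> apply_moves(
  delta_pos=[
    [4.9, 0.6, 0],
    [4.9, 0.6, 0],
    [4.8, 0.5, 0],
    [4.9, 0.6, 0],
    [4.9, 0.6, 0],
    [4.9, 0.6, 0],
    [4.8, 0.5, 0],
    [4.9, 0.6, 0],
  ],
  twist=[0, 0, 0, 0, 0, 0, 0, 0],
)

```text
t: 18.88
tool_pos: [0.4475, 0.0971, 0.2415]
orientation: [-2.267, -2.171, 0.006]
force: [1.0, 0.0, -4.0]
opening: 0.0255
gripper_force: 40.0
```

>>> apply_moves(
  delta_pos=[
    [4.9, 0.6, 0],
    [0, 0, 3.1],
    [0, 0, 3.2],
    [0, 0, 3.1],
    [0, 0, 3.2],
    [0, 0, 2.3],
    [0, 0, 2],
    [0, 0, 1.5],
  ],
  twist=[0, 0, 0, 0, 0, 0, 0, 0],
)

```text
t: 19.88
tool_pos: [0.4544, 0.1439, 0.0571]
orientation: [-2.267, -2.171, 0.007]
force: [0.2, -0.1, -3.6]
opening: 0.0251
gripper_force: 40.0
```

>>> apply_moves(
  delta_pos=[
    [0, 0, 0],
    [0, 0, 0],
  ],
  twist=[0, 0],
)

```text
t: 20.12
tool_pos: [0.4572, 0.1445, 0.0609]
orientation: [2.269, 2.173, 0.0]
force: [0.8, -0.5, -3.2]
opening: 0.0251
gripper_force: 40.0
```

Run:
```python
from h import *
gears();print(pose(),robot.read_state()['force'],robot.read_state()['opening'])
a=cam('scene');z=lambda im,x,y,w,h,k:cv2.resize(im[y:y+h,x:x+w,::-1],(w*k,h*k),interpolation=cv2.INTER_CUBIC)
cv2.imwrite('pics/c4.png',z(a['frame'],230,110,160,150,4))
```

```text
bronze [354.7 177.5] 8.4 213 [ 0.571 -0.331]
black [489.5  96.5] 8.6 204 [ 0.83 -0.79]
black [243.2 156.6] 8.6 223 [0.648 0.034]
black [242.5 215.5] 8.9 239 [0.455 0.041]
black [266.6 351.8] 11.6 126 [ 0.012 -0.027]
(array([0.45762948, 0.14456743, 0.06135927]), np.float64(1.5277738319306846)) [-0.20615033  0.19407918 -3.66046981] 0.0251337820369875
```

View pics/c4.png

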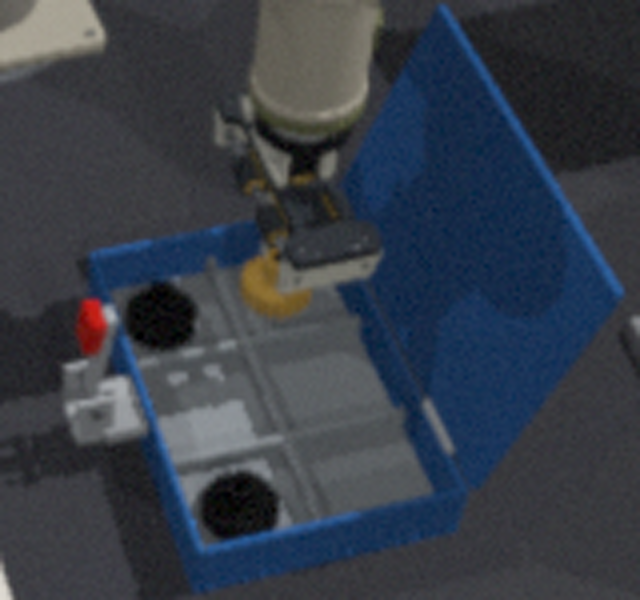

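Both black gears lie in the front row (crop (160,315), (240,505)); the bronze one hangs over the first back compartment (275,290). Lower and release.

>>> apply_moves(
  delta_pos=[
    [0, 0, 0.6],
    [0, 0, 0.4],
    [0, 0, 0],
  ],
  twist=[0, 0, 0],
)

```text
t: 20.6
tool_pos: [0.4573, 0.1445, 0.051]
orientation: [2.268, 2.173, 0.001]
force: [-1.9, 0.4, 1.2]
opening: 0.0254
gripper_force: 40.0
```

>>> apply_moves(
  delta_pos=[
    [0, 0, 0],
    [0, 0, 0],
    [0, 0, -2],
    [0, 0, -4.5],
    [0, 0, -4.5],
    [0, 0, -4.5],
    [0, 0, -4],
    [0, 0, 0],
  ],
  twist=[0, 0, 0, 0, 0, 0, 0, 0],
  gripper=4.2,
)

```text
t: 21.6
tool_pos: [0.4593, 0.1449, 0.25]
orientation: [2.266, 2.17, 0.01]
force: [0.8, -0.3, 0.6]
opening: 0.0422
gripper_force: 0.0
```

Run:
```python
from h import *
gears();print(pose())
plan([(.57,-.331,.24,-.1),(.57,-.331,.1,-.1)])
```

```text
bronze [354.7 177.5] 8.4 210 [ 0.571 -0.331]
black [489.2  95.9] 8.4 203 [ 0.832 -0.789]
black [168.5 151.5] 10.7 121 [0.672 0.28 ]
black [243.2 156.6] 8.6 222 [0.648 0.034]
black [242.9 215.5] 8.2 212 [0.455 0.04 ]
(array([0.45817204, 0.14469668, 0.24750574]), np.float64(1.5278102647360046))
wp 0 row end 11
wp 1 row end 14
[[-4.3, 1.2, 0.1], [-4.0, 1.8, 0.0], [-3.8, 2.4, 0.1], [-3.3, 2.9, 0.1], [-2.9, 3.4, 0.0], [-2.3, 3.8, 0.1], [-1.8, 4.1, 0.1], [-1.1, 4.3, 0.0]] [np.float64(0.15), np.float64(0.15), np.float64(0.14), np.float64(0.15), np.float64(0.15), np.float64(0.15), np.float64(0.15), np.float64(0.14)]
[[-0.5, 4.4, 0.1], [0.1, 4.4, 0.1], [0.8, 4.4, 0.1], [0.0, 0.0, 4.7], [0.0, 0.0, 4.6], [0.0, 0.0, 4.7]] [np.float64(0.15), np.float64(0.15), np.float64(0.15), np.float64(0.0), np.float64(0.0), np.float64(0.0)]
```

>>> apply_moves(
  delta_pos=[
    [-4.3, 1.2, 0],
    [-4.0, 1.8, 0],
    [-3.8, 2.4, 0],
    [-3.3, 2.9, 0.1],
    [-2.9, 3.4, 0],
    [-2.3, 3.8, 0.1],
    [-1.8, 4.1, 0.1],
    [-1.1, 4.3, 0],
  ],
  twist=[0.15, 0.15, 0.14, 0.15, 0.15, 0.15, 0.15, 0.14],
  gripper=6.0,
)

```text
t: 22.65
tool_pos: [0.5381, -0.2028, 0.2404]
orientation: [-3.094, -0.536, 0.004]
force: [0.5, -0.0, 0.3]
opening: 0.06
gripper_force: 0.0
```

>>> apply_moves(
  delta_pos=[
    [-0.5, 4.4, 0.1],
    [0.1, 4.4, 0.1],
    [0.8, 4.4, 0.1],
    [0, 0, 4.5],
    [0, 0, 4.5],
    [0, 0, 2],
    [0, 0, 0],
    [0, 0, 0],
  ],
  twist=[0.15, 0.15, 0.15, 0, 0, 0, 0, 0],
)

```text
t: 23.65
tool_pos: [0.5697, -0.3318, 0.1317]
orientation: [3.136, -0.16, 0.004]
force: [0.1, 1.1, 0.4]
opening: 0.0598
gripper_force: 0.0
```

Run:
```python
from h import *
print(pose())
a=cam('scene');hsv=cv2.cvtColor(a['frame'],cv2.COLOR_RGB2HSV)
m=cv2.inRange(hsv,(16,110,100),(26,255,255));m[:,:140]=0;m[:180]=0
k,L,st,ce=cv2.connectedComponentsWithStats(m)
for i in range(1,k):
    if st[i,4]>60:print(st[i],ce[i])
z=lambda im,x,y,w,h,k:cv2.resize(im[y:y+h,x:x+w,::-1],(w*k,h*k),interpolation=cv2.INTER_CUBIC)
cv2.imwrite('pics/c5.png',z(a['frame'],110,180,130,130,4))
plan([(.57,-.331,.046,-.1,.03)])
```

```text
(array([ 0.56974048, -0.33176994,  0.13173499]), np.float64(-0.10193421639984934))
[290 180  18  11 160] [298.4875 184.275 ]
[398 212  18  28 158] [407.14556962 226.13291139]
[188 230  17  15 191] [195.84293194 237.44502618]
[155 240  20  17 238] [164.59243697 248.08823529]
wp 0 row end 3
[[0.0, 0.0, 2.9], [0.0, -0.1, 2.9], [0.0, 0.0, 2.8]] [np.float64(0.0), np.float64(0.0), np.float64(0.0)]
```

View pics/c5.png

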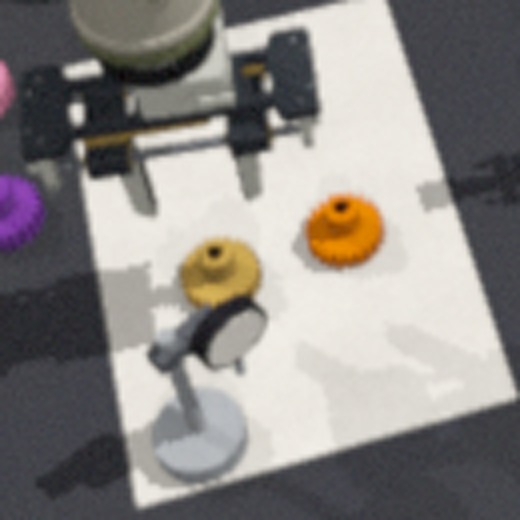

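Run:
```python
from h import *
a=cam('scene')
from itertools import product
for z in(.09,.11,.13,.15):
    print(z,[ray(a,110+u/4,180+v/4,z)[:2].round(3).tolist() for u,v in((235,330),(265,310),(225,300),(240,370))])
```

```text
0.09 [[0.671, -0.327], [0.662, -0.304], [0.647, -0.329], [0.702, -0.329]]
0.11 [[0.684, -0.326], [0.675, -0.304], [0.659, -0.328], [0.714, -0.329]]
0.13 [[0.696, -0.326], [0.687, -0.304], [0.672, -0.328], [0.725, -0.328]]
0.15 [[0.708, -0.325], [0.699, -0.304], [0.684, -0.327], [0.737, -0.327]]
```

Bronze gear at crop (218,270) is unmoved; the dial (235,330) stays at x ≥ 0.65, clear of the gripper body (to 0.61). Descend.

>>> apply_moves(
  delta_pos=[
    [0, 0, 2.9],
    [0, 0, 2.9],
    [0, 0, 2.8],
    [0, 0, 0],
  ],
  twist=[0, 0, 0, 0],
)

```text
t: 24.25
tool_pos: [0.5677, -0.3305, 0.0424]
orientation: [-3.136, 0.16, 0.004]
force: [0.6, -0.0, 1.2]
opening: 0.0604
gripper_force: 0.0
```

>>> apply_moves(
  delta_pos=[
    [0, 0, 0],
    [0, 0, 0],
    [0, 0, 0],
    [0, 0, 0],
    [0, 0, 0],
  ],
  twist=[0, 0, 0, 0, 0],
  gripper=1.0,
)

```text
t: 24.88
tool_pos: [0.5691, -0.3317, 0.0445]
orientation: [3.137, -0.161, 0.001]
force: [-0.7, -0.1, 5.0]
opening: 0.0255
gripper_force: 40.0
```

>>> apply_moves(
  delta_pos=[
    [0, 0, -2],
    [0, 0, -4.5],
    [0, 0, -4.5],
    [0, 0, -4.5],
    [0, 0, -4.5],
    [0, 0, 0],
  ],
  twist=[0, 0, 0, 0, 0, 0],
)

```text
t: 25.62
tool_pos: [0.5707, -0.3325, 0.25]
orientation: [3.133, -0.16, 0.012]
force: [0.5, -0.8, -3.7]
opening: 0.0252
gripper_force: 40.0
```

Run:
```python
from h import *
print(pose(),robot.read_state()['opening'])
plan([(.654,.137,.246,1.53),(.654,.137,.12,1.53,.04),(.654,.137,.06,1.53,.025)])
```

```text
(array([ 0.57065958, -0.33247404,  0.25003799]), np.float64(-0.10209657038693729)) 0.025220075674045193
wp 0 row end 11
wp 1 row end 15
wp 2 row end 18
[[0.3, -4.3, 0.0], [1.0, -4.2, 0.1], [1.6, -4.1, 0.0], [2.1, -3.7, 0.0], [2.7, -3.5, 0.1], [3.2, -2.9, 0.0], [3.5, -2.5, 0.1], [3.9, -1.9, 0.0]] [np.float64(-0.15), np.float64(-0.15), np.float64(-0.15), np.float64(-0.14), np.float64(-0.15), np.float64(-0.15), np.float64(-0.15), np.float64(-0.15)]
[[4.1, -1.3, 0.0], [4.3, -0.7, 0.1], [4.4, -0.1, 0.0], [0.0, 0.0, 3.2], [0.0, 0.0, 3.1], [0.0, 0.0, 3.2], [0.0, 0.0, 3.1], [0.0, 0.0, 2.0]] [np.float64(-0.15), np.float64(-0.14), np.float64(-0.15), np.float64(0.0), np.float64(0.0), np.float64(0.0), np.float64(0.0), np.float64(0.0)]
[[0.0, 0.0, 2.0], [0.0, 0.0, 2.0]] [np.float64(0.0), np.float64(0.0)]
```

>>> apply_moves(
  delta_pos=[
    [0.3, -4.3, 0],
    [1.0, -4.2, 0],
    [1.6, -4.1, 0],
    [2.1, -3.7, 0],
    [2.7, -3.5, 0],
    [3.2, -2.9, 0],
    [3.5, -2.5, 0],
    [3.9, -1.9, 0],
  ],
  twist=[-0.15, -0.15, -0.15, -0.14, -0.15, -0.15, -0.15, -0.15],
)

```text
t: 26.62
tool_pos: [0.6284, 0.0115, 0.2414]
orientation: [-2.683, -1.631, 0.004]
force: [0.2, -0.8, -3.5]
opening: 0.0254
gripper_force: 40.0
```

>>> apply_moves(
  delta_pos=[
    [4.1, -1.3, 0],
    [4.3, -0.7, 0],
    [4.4, -0.1, 0],
    [0, 0, 3.2],
    [0, 0, 3.1],
    [0, 0, 3.2],
    [0, 0, 3.1],
    [0, 0, 2.0],
  ],
  twist=[-0.15, -0.14, -0.15, 0, 0, 0, 0, 0],
)

```text
t: 27.62
tool_pos: [0.6495, 0.1384, 0.0937]
orientation: [-2.266, -2.171, 0.007]
force: [-0.5, -0.4, -4.2]
opening: 0.0253
gripper_force: 40.0
```

>>> apply_moves(
  delta_pos=[
    [0, 0, 2],
    [0, 0, 1.5],
    [0, 0, 0],
    [0, 0, 0],
  ],
  twist=[0, 0, 0, 0],
)

```text
t: 28.12
tool_pos: [0.6526, 0.1387, 0.0637]
orientation: [2.268, 2.173, 0.002]
force: [0.5, -0.2, -3.3]
opening: 0.0249
gripper_force: 40.0
```

Run:
```python
from h import *
gears();print(pose(),robot.read_state()['force'],robot.read_state()['opening'])
a=cam('scene');z=lambda im,x,y,w,h,k:cv2.resize(im[y:y+h,x:x+w,::-1],(w*k,h*k),interpolation=cv2.INTER_CUBIC)
cv2.imwrite('pics/c6.png',z(a['frame'],230,110,160,150,4))
```

```text
black [489.5  96.5] 8.6 205 [ 0.83 -0.79]
black [242.9 156.5] 9.1 253 [0.649 0.035]
black [206.8 173.7] 11.0 157 [0.595 0.155]
black [242.9 215.5] 8.2 212 [0.455 0.04 ]
(array([0.65287152, 0.13877205, 0.06409485]), np.float64(1.5278056504782875)) [-0.48724457 -0.11455624 -3.31482969] 0.025356872199149894
```

View pics/c6.png

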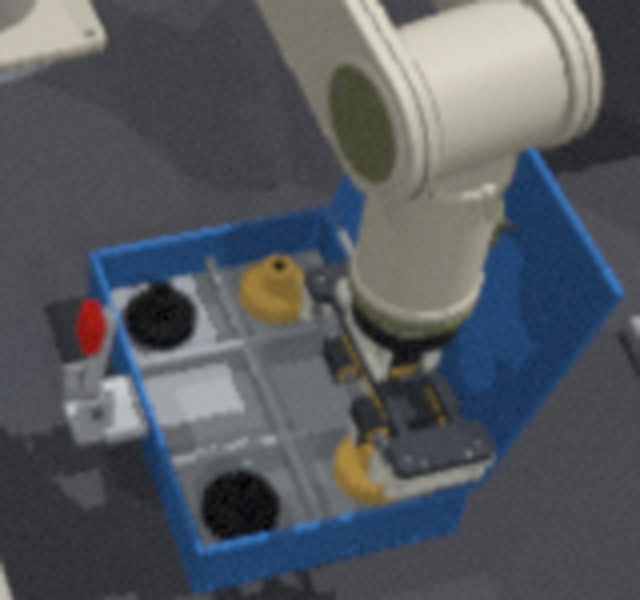

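>>> apply_moves(
  delta_pos=[
    [0, 0, 0.7],
    [0, 0, 0.5],
    [0, 0, 0],
  ],
  twist=[0, 0, 0],
)

```text
t: 28.6
tool_pos: [0.6515, 0.1386, 0.0501]
orientation: [-2.268, -2.173, 0.001]
force: [-0.7, -0.9, -3.5]
opening: 0.0254
gripper_force: 40.0
```

>>> apply_moves(
  delta_pos=[
    [0, 0, 0],
    [0, 0, 0],
    [0, 0, -2],
    [0, 0, -4.5],
    [0, 0, -4.5],
    [0, 0, -4.5],
    [0, 0, -4.5],
    [0, 0, -4.5],
  ],
  twist=[0, 0, 0, 0, 0, 0, 0, 0],
  gripper=4.2,
)

```text
t: 29.6
tool_pos: [0.6518, 0.1386, 0.2995]
orientation: [2.268, 2.172, 0.003]
force: [0.4, -0.1, 0.0]
opening: 0.0423
gripper_force: 0.0
```

Run:
```python
from h import *
print(pose())
plan([(.6,.10,.35,1.53),(.45,.2,.36,1.53),(.45,.32,.36,1.53),(.45,.32,.245,1.53)])
```

```text
(array([0.65183063, 0.13859993, 0.29952065]), np.float64(1.5277792389439333))
wp 0 row end 2
wp 1 row end 6
wp 2 row end 9
wp 3 row end 12
[[-2.0, -2.5, -2.5], [-2.1, -2.5, -2.5], [2.3, -3.9, -0.3], [2.4, -3.8, -0.2], [2.3, -3.9, -0.3], [2.4, -3.8, -0.2], [4.0, -0.2, 0.0], [4.0, -0.2, 0.0]] [np.float64(0.0), np.float64(0.0), np.float64(0.0), np.float64(0.0), np.float64(0.0), np.float64(0.0), np.float64(0.0), np.float64(0.0)]
[[4.0, -0.1, 0.0], [0.0, 0.0, 3.8], [0.0, 0.0, 3.8], [0.0, 0.0, 3.9]] [np.float64(0.0), np.float64(0.0), np.float64(0.0), np.float64(0.0)]
```

>>> apply_moves(
  delta_pos=[
    [-2.0, -2.5, -2.5],
    [-2.1, -2.5, -2.5],
    [2.3, -3.9, -0.3],
    [2.4, -3.8, -0.2],
    [2.3, -3.9, -0.3],
    [2.4, -3.8, -0.2],
    [4.0, -0.2, 0],
    [4.0, -0.2, 0],
  ],
  twist=[0, 0, 0, 0, 0, 0, 0, 0],
  gripper=0,
  squeeze=20,
)

```text
t: 30.6
tool_pos: [0.4492, 0.2815, 0.3583]
orientation: [2.268, 2.172, 0.006]
force: [0.6, 0.2, 0.4]
opening: 0.0009
gripper_force: 0.0
```

>>> apply_moves(
  delta_pos=[
    [4.0, -0.1, 0],
    [0, 0, 0],
    [0, 0, 0],
  ],
  twist=[0, 0, 0],
)

```text
t: 30.98
tool_pos: [0.4505, 0.3201, 0.3569]
orientation: [2.268, 2.173, 0.002]
force: [-0.7, 0.9, 0.3]
opening: 0.0007
gripper_force: 0.0
```

Run:
```python
from h import *
gears();print(pose(),robot.read_state()['q'].round(2))
a=cam('scene');z=lambda im,x,y,w,h,k:cv2.resize(im[y:y+h,x:x+w,::-1],(w*k,h*k),interpolation=cv2.INTER_CUBIC)
cv2.imwrite('pics/c7.png',z(a['frame'],220,60,190,150*190//160,4)[:600])
plan([(.45,.32,.245,1.53)])
```

```text
bronze [210.4 156.1] 8.6 200 [0.653 0.142]
bronze [211.4 215.5] 8.6 209 [0.458 0.143]
black [489.5  96.5] 8.6 207 [ 0.83 -0.79]
black [243.2 156.6] 8.6 223 [0.648 0.034]
black [242.4 215.6] 8.8 235 [0.455 0.041]
(array([0.45062381, 0.31973303, 0.35672402]), np.float64(1.5273447968176699)) [ 0.52 -0.02  1.44 -0.    1.72  0.57]
wp 0 row end 3
[[0.0, 0.0, 3.7], [0.0, 0.0, 3.7], [0.0, -0.1, 3.8]] [np.float64(0.0), np.float64(0.0), np.float64(0.0)]
```

View pics/c7.png

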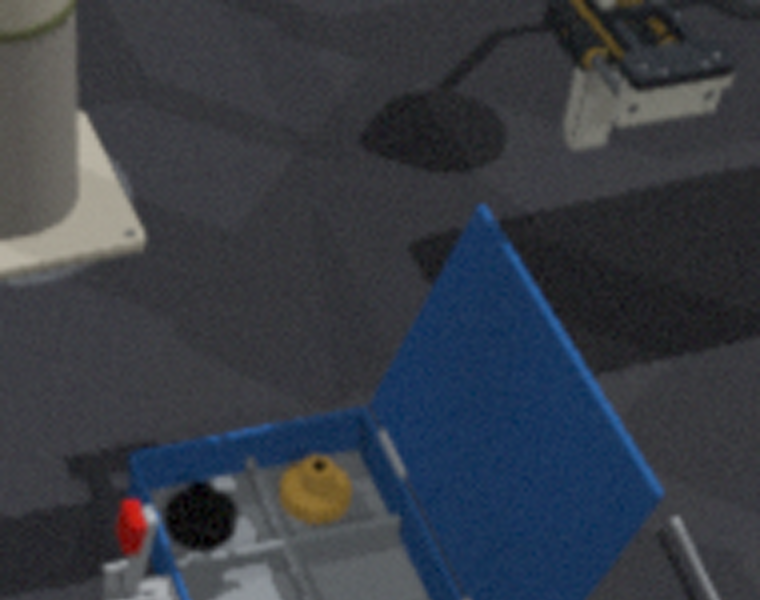

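All four gears sit upright in their compartments and the closed fingers (crop (595,120)) are behind the lid. Lower behind it and start pushing.

>>> apply_moves(
  delta_pos=[
    [0, 0, 3.7],
    [0, 0, 3.7],
    [0, 0, 3.7],
    [0, 0, 0],
  ],
  twist=[0, 0, 0, 0],
)

```text
t: 31.58
tool_pos: [0.449, 0.3185, 0.2417]
orientation: [-2.269, -2.171, 0.009]
force: [0.9, 0.2, 0.8]
opening: 0.0003
gripper_force: 0.0
```

>>> apply_moves(
  delta_pos=[
    [-1, 0, 0],
    [-1, 0, 0],
    [-1, 0, 0],
    [-1, 0, 0],
    [-1, 0, 0],
    [0, 0, 0],
  ],
  twist=[0, 0, 0, 0, 0, 0],
)

```text
t: 32.33
tool_pos: [0.4485, 0.2697, 0.2449]
orientation: [2.269, 2.172, 0.0]
force: [-1.1, -1.0, -0.7]
opening: 0.0007
gripper_force: 0.0
```

Run:
```python
from h import *
print(pose(),robot.read_state()['force'])
th=np.linspace(1.57,0,27)
y=.194-.165*np.cos(th)+.008*np.sin(th)+.008;z=.0565+.165*np.sin(th)+.008*np.cos(th)+.025
p,w=plan([(.448,.21,.2465,1.53,.011)])
for i in range(0,27,8):
    p,w=plan([(.448,b,c,1.53) for b,c in zip(y[i:i+8],z[i:i+8])],start=(p,w))
```

```text
(array([0.44847439, 0.26974876, 0.24489252]), np.float64(1.5269738086765314)) [-1.05824532 -0.96404506 -0.71196769]
wp 0 row end 6
[[-1.0, 0.0, 0.0], [-1.0, 0.1, -0.1], [-1.0, 0.0, 0.0], [-1.0, 0.0, 0.0], [-1.0, 0.1, 0.0], [-1.0, 0.0, -0.1]] [np.float64(0.0), np.float64(0.0), np.float64(0.0), np.float64(0.0), np.float64(0.0), np.float64(0.0)]
wp 0 row end 1
wp 1 row end 2
wp 2 row end 3
wp 3 row end 4
wp 4 row end 5
wp 5 row end 6
wp 6 row end 7
wp 7 row end 8
[[0.0, 0.0, 0.0], [-1.0, 0.1, 0.0], [-1.0, 0.0, 0.1], [-1.0, 0.0, 0.1], [-1.0, 0.1, 0.1], [-0.9, 0.0, 0.3], [-1.0, 0.1, 0.2], [-0.9, 0.0, 0.4]] [np.float64(0.0), np.float64(0.0), np.float64(0.0), np.float64(0.0), np.float64(0.0), np.float64(0.0), np.float64(0.0), np.float64(0.0)]
wp 0 row end 1
wp 1 row end 2
wp 2 row end 3
wp 3 row end 4
wp 4 row end 5
wp 5 row end 6
wp 6 row end 7
wp 7 row end 8
[[-0.9, 0.1, 0.4], [-0.9, 0.0, 0.4], [-0.9, 0.0, 0.5], [-0.8, 0.1, 0.6], [-0.8, 0.0, 0.6], [-0.8, 0.0, 0.6], [-0.7, 0.1, 0.7], [-0.7, 0.0, 0.7]] [np.float64(0.0), np.float64(0.0), np.float64(0.0), np.float64(0.0), np.float64(0.0), np.float64(0.0), np.float64(0.0), np.float64(0.0)]
wp 0 row end 1
wp 1 row end 2
wp 2 row end 3
wp 3 row end 4
wp 4 row end 5
wp 5 row end 6
wp 6 row end 7
wp 7 row end 8
[[-0.6, 0.0, 0.8], [-0.6, 0.0, 0.8], [-0.5, 0.1, 0.9], [-0.5, 0.0, 0.8], [-0.4, 0.0, 0.9], [-0.4, 0.0, 1.0], [-0.3, 0.0, 0.9], [-0.2, 0.1, 1.0]] [np.float64(0.0), np.float64(0.0), np.float64(0.0), np.float64(0.0), np.float64(0.0), np.float64(0.0), np.float64(0.0), np.float64(0.0)]
wp 0 row end 1
wp 1 row end 2
wp 2 row end 3
[[-0.2, 0.0, 1.0], [-0.2, 0.0, 0.9], [-0.1, 0.0, 1.0]] [np.float64(0.0), np.float64(0.0), np.float64(0.0)]
```

>>> apply_moves(
  delta_pos=[
    [-1, 0, 0],
    [-1, 0, 0],
    [-1, 0, 0],
    [-1, 0, 0],
  ],
  twist=[0, 0, 0, 0],
)

```text
t: 32.83
tool_pos: [0.4465, 0.2297, 0.2446]
orientation: [-2.269, -2.173, 0.0]
force: [0.8, 2.7, 2.1]
opening: 0.0002
gripper_force: 1.4
```

Run:
```python
from h import *
print(pose(),robot.read_state()['force'])
a=cam('scene');z=lambda im,x,y,w,h,k:cv2.resize(im[y:y+h,x:x+w,::-1],(w*k,h*k),interpolation=cv2.INTER_CUBIC)
cv2.imwrite('pics/c8.png',z(a['frame'],220,60,190,150,4))
```

```text
(array([0.44654013, 0.22973475, 0.2445719 ]), np.float64(1.5276916174201518)) [0.76936889 2.74946103 2.10784571]
```

View pics/c8.png

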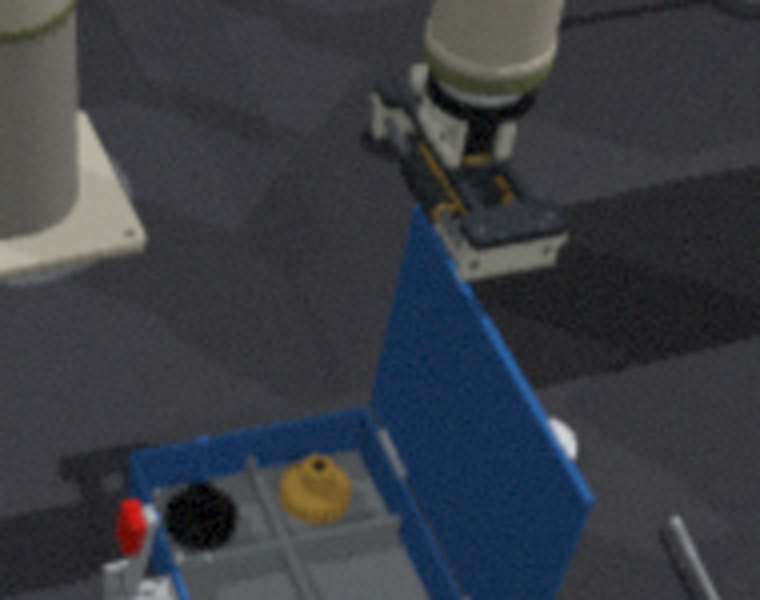

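The lid follows (its top edge has moved left to crop (420,210)–(590,495)), at about 3 N. Continue along the arc.

>>> apply_moves(
  delta_pos=[
    [-1, 0, 0],
    [-1, 0.1, 0],
    [-1.0, 0, 0],
    [-1.0, 0, 0.1],
    [-1.0, 0, 0.1],
    [-1.0, 0, 0.1],
    [-0.9, 0, 0.3],
    [-1.0, 0, 0.2],
  ],
  twist=[0, 0, 0, 0, 0, 0, 0, 0],
)

```text
t: 33.88
tool_pos: [0.4443, 0.1509, 0.2365]
orientation: [2.269, 2.173, 0.0]
force: [0.0, 3.0, -0.2]
opening: 0.0007
gripper_force: 1.2
```

>>> apply_moves(
  delta_pos=[
    [-0.9, 0, 0.4],
    [-0.9, 0, 0.4],
    [-0.9, 0, 0.4],
    [-0.9, 0, 0.5],
    [-0.8, 0.1, 0.6],
  ],
  twist=[0, 0, 0, 0, 0],
)

```text
t: 34.5
tool_pos: [0.4432, 0.1068, 0.2133]
orientation: [-2.269, -2.173, 0.001]
force: [-1.4, 1.9, 1.5]
opening: 0.0005
gripper_force: 0.9
```

Run:
```python
from h import *
print(pose(),robot.read_state()['force'])
th=np.linspace(1.57,0,27)
y=.194-.165*np.cos(th)+.008*np.sin(th)+.008;z=.0565+.165*np.sin(th)+.008*np.cos(th)+.025
print(np.c_[th,y,z][10:14].round(3))
```

```text
(array([0.44318999, 0.10684236, 0.21329128]), np.float64(1.5277007861817438)) [-1.36454346  1.86875002  1.47784602]
[[0.966 0.115 0.222]
 [0.906 0.106 0.216]
 [0.845 0.099 0.21 ]
 [0.785 0.091 0.204]]
```

>>> apply_moves(
  delta_pos=[
    [-0.8, 0, 0.6],
    [-0.8, 0, 0.6],
    [-0.7, 0, 0.7],
    [-0.7, 0, 0.7],
    [-0.6, 0, 0.8],
    [-0.6, 0, 0.8],
    [-0.5, 0.1, 0.9],
    [-0.5, 0, 0.8],
  ],
  twist=[0, 0, 0, 0, 0, 0, 0, 0],
)

```text
t: 35.5
tool_pos: [0.4421, 0.0552, 0.1539]
orientation: [-2.269, -2.173, 0.0]
force: [-0.2, 1.3, 0.7]
opening: 0.0004
gripper_force: 0.6
```

>>> apply_moves(
  delta_pos=[
    [-0.4, 0, 0.8],
    [-0.4, 0, 0.8],
    [-0.3, 0, 0.8],
    [-0.2, 0, 0.8],
    [-0.2, 0, 0.7],
    [-0.2, 0, 0.7],
    [-0.1, 0, 0.6],
    [0, 0, 0.4],
  ],
  twist=[0, 0, 0, 0, 0, 0, 0, 0],
)

```text
t: 36.5
tool_pos: [0.4413, 0.0373, 0.0983]
orientation: [2.269, 2.173, -0.001]
force: [-1.0, -0.7, 1.1]
opening: 0.001
gripper_force: 0.6
```

Run:
```python
from h import *
print(pose(),robot.read_state()['force'])
a=cam('scene');z=lambda im,x,y,w,h,k:cv2.resize(im[y:y+h,x:x+w,::-1],(w*k,h*k),interpolation=cv2.INTER_CUBIC)
cv2.imwrite('pics/c9.png',z(a['frame'],220,110,170,150,4))
```

```text
(array([0.44126303, 0.0373141 , 0.09825741]), np.float64(1.527709749122712)) [-0.95718831 -0.74240492  1.05637401]
```

View pics/c9.png

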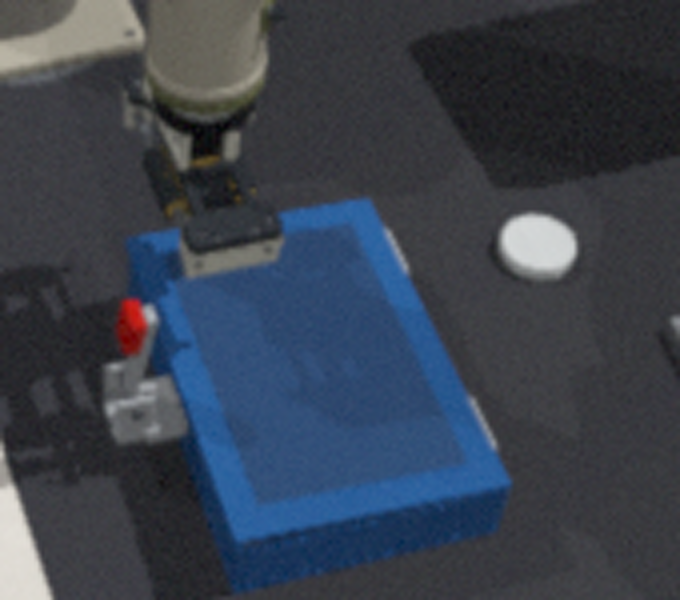

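Lid is almost flat on the rim; finish slowly.

>>> apply_moves(
  delta_pos=[
    [0, 0, 0.2],
    [0, 0, 0.2],
    [0, 0, 0.2],
    [0, 0, 0.2],
    [0, 0, 0],
  ],
  twist=[0, 0, 0, 0, 0],
)

```text
t: 37.17
tool_pos: [0.4412, 0.0377, 0.0904]
orientation: [-2.268, -2.173, 0.0]
force: [-0.2, 1.0, -0.2]
opening: 0.0005
gripper_force: 0.0
```

>>> apply_moves(
  delta_pos=[
    [0, 0, 0.1],
    [0, 0, 0.1],
    [0, 0, 0],
  ],
  twist=[0, 0, 0],
)

```text
t: 37.55
tool_pos: [0.4413, 0.0376, 0.0897]
orientation: [-2.268, -2.173, 0.0]
force: [-6.1, 0.7, 12.8]
opening: 0.0008
gripper_force: 6.1
```

Run:
```python
from h import *
print(pose())
th=np.linspace(1.396,-.02,16)
o=np.array([.554,.089]);ex=np.array([.041,.999])
px=-.145+.074*np.cos(th)-.0185*np.sin(th);z=.072+.074*np.sin(th)+.0185*np.cos(th)
Y=.089+.999*px-.0085;X=.554+.041*px
print(np.c_[th,X,Y,z+.025].round(4))
p,w=plan([(.4413,.0376,.20,1.53),(.5,-.06,.24,1.53),(.549,-.1,.24,1.53),(.548,-.1,.173,1.53,.03)])
p,w=plan([(a,b,c+.025,1.53) for a,b,c in zip(X,Y,z)],start=(np.array([.548,-.08,.173]),1.528))
```

```text
(array([0.4413481 , 0.03764862, 0.08965045]), np.float64(1.5279291242423643))
[[ 1.396   0.5478 -0.0697  0.1731]
 [ 1.3016  0.5481 -0.0625  0.1733]
 [ 1.2072  0.5484 -0.0553  0.1727]
 [ 1.1128  0.5487 -0.0482  0.1716]
 [ 1.0184  0.549  -0.0413  0.1697]
 [ 0.924   0.5493 -0.0346  0.1672]
 [ 0.8296  0.5495 -0.0281  0.1641]
 [ 0.7352  0.5498 -0.0219  0.1604]
 [ 0.6408  0.55   -0.0161  0.1561]
 [ 0.5464  0.5503 -0.0108  0.1513]
 [ 0.452   0.5505 -0.0059  0.146 ]
 [ 0.3576  0.5506 -0.0016  0.1402]
 [ 0.2632  0.5508  0.0022  0.1341]
 [ 0.1688  0.5509  0.0054  0.1277]
 [ 0.0744  0.551   0.008   0.1209]
 [-0.02    0.5511  0.0099  0.114 ]]
wp 0 row end 3
wp 1 row end 6
wp 2 row end 8
wp 3 row end 11
[[0.0, 0.0, -3.7], [0.0, 0.0, -3.7], [0.0, 0.0, -3.6], [-3.2, 2.1, -1.3], [-3.1, 2.1, -1.4], [-3.2, 2.1, -1.3], [-1.9, 2.5, 0.0], [-1.9, 2.5, 0.0]] [np.float64(0.0), np.float64(0.0), np.float64(0.0), np.float64(0.0), np.float64(0.0), np.float64(0.0), np.float64(0.0), np.float64(0.0)]
[[0.0, 0.0, 2.2], [0.0, 0.0, 2.2], [0.0, -0.1, 2.3]] [np.float64(0.0), np.float64(0.0), np.float64(0.0)]
wp 0 row end 1
wp 1 row end 2
wp 2 row end 3
wp 3 row end 4
wp 4 row end 5
wp 5 row end 6
wp 6 row end 7
wp 7 row end 8
wp 8 row end 9
wp 9 row end 10
wp 10 row end 11
wp 11 row end 12
wp 12 row end 13
wp 13 row end 14
wp 14 row end 15
wp 15 row end 16
[[1.0, -0.1, 0.0], [0.7, 0.0, 0.0], [0.8, 0.0, 0.0], [0.7, 0.0, 0.1], [0.7, 0.0, 0.2], [0.6, 0.0, 0.3], [0.7, 0.0, 0.3], [0.6, 0.0, 0.4]] [0.0, 0.0, 0.0, 0.0, 0.0, 0.0, 0.0, 0.0]
[[0.6, 0.0, 0.4], [0.5, 0.0, 0.5], [0.5, 0.0, 0.5], [0.4, 0.0, 0.6], [0.4, 0.0, 0.6], [0.3, 0.0, 0.6], [0.3, 0.0, 0.7], [0.2, 0.0, 0.7]] [0.0, 0.0, 0.0, 0.0, 0.0, 0.0, 0.0, 0.0]
```

>>> apply_moves(
  delta_pos=[
    [0, 0, -3.7],
    [0, 0, -3.7],
    [0, 0, -3.7],
    [-3.2, 2.1, -1.3],
    [-3.1, 2.1, -1.4],
    [-3.2, 2.1, -1.3],
    [-1.9, 2.5, 0],
    [-1.9, 2.4, 0],
  ],
  twist=[0, 0, 0, 0, 0, 0, 0, 0],
)

```text
t: 38.55
tool_pos: [0.5483, -0.101, 0.2397]
orientation: [2.269, 2.173, 0.001]
force: [-0.4, 1.9, -0.3]
opening: 0.0005
gripper_force: 0.0
```

>>> apply_moves(
  delta_pos=[
    [0, 0, 2.2],
    [0, 0, 2.2],
    [0, 0, 2.3],
    [0, 0, 0],
    [0, 0, 0],
  ],
  twist=[0, 0, 0, 0, 0],
)

```text
t: 39.17
tool_pos: [0.5479, -0.1002, 0.1735]
orientation: [2.268, 2.173, 0.001]
force: [-0.0, -0.1, 0.5]
opening: 0.0004
gripper_force: 0.0
```

Run:
```python
from h import *
print(pose(),robot.read_state()['force'])
a=cam('scene');b=cam('top');z=lambda im,x,y,w,h,k:cv2.resize(im[y:y+h,x:x+w,::-1],(w*k,h*k),interpolation=cv2.INTER_CUBIC)
cv2.imwrite('pics/c10.png',np.hstack([z(a['frame'],220,140,65,100,6),z(b['frame'],240,140,65,100,6)]))
```

```text
(array([ 0.54787549, -0.10016165,  0.17350954]), np.float64(1.5278521089908499)) [-0.00146239 -0.05000681  0.54546073]
```

View pics/c10.png

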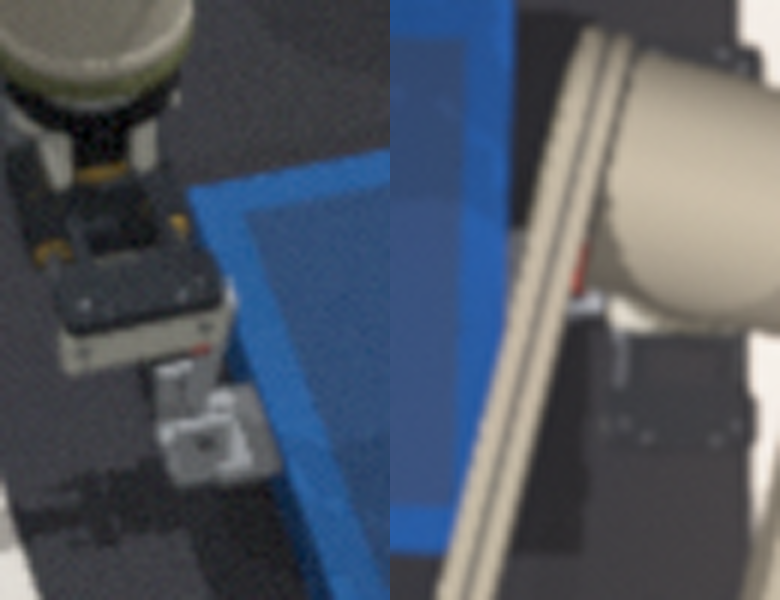

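The red pad shows just on the lid side of the fingers (left crop (200,350)). Push along its arc.

>>> apply_moves(
  delta_pos=[
    [1, 0, 0],
    [1, 0, 0],
    [1.0, 0, 0],
    [0.7, 0, 0],
    [0.8, 0, 0],
    [0.7, 0, 0.1],
    [0.7, 0, 0.2],
  ],
  twist=[0, 0, 0, 0, 0, 0, 0],
)

```text
t: 40.15
tool_pos: [0.5503, -0.042, 0.1703]
orientation: [2.267, 2.171, -0.002]
force: [-1.5, -5.6, 3.8]
opening: 0.0006
gripper_force: 3.8
```

>>> apply_moves(
  delta_pos=[
    [0.6, 0, 0.3],
    [0.7, 0, 0.3],
    [0.6, 0, 0.4],
    [0.6, 0, 0.4],
  ],
  twist=[0, 0, 0, 0],
)

```text
t: 40.65
tool_pos: [0.5518, -0.0159, 0.1571]
orientation: [2.267, 2.172, 0.001]
force: [-2.2, -1.0, 6.9]
opening: 0.0004
gripper_force: 3.3
```

Run:
```python
from h import *
print(pose(),robot.read_state()['force'],robot.read_state()['wrist_torque'])
```

```text
(array([ 0.55175092, -0.0158972 ,  0.15711504]), np.float64(1.5281104210107626)) [-2.15343787 -0.97940254  6.87800531] [-0.24794208  0.32892879  0.02884179]
```

Following as planned (spring ≈ 7 N). Continue.

>>> apply_moves(
  delta_pos=[
    [0.5, 0, 0.5],
    [0.5, 0, 0.5],
    [0.4, 0, 0.6],
    [0.4, 0, 0.6],
    [0.3, 0, 0.6],
    [0.3, 0, 0.7],
    [0.2, 0, 0.6],
  ],
  twist=[0, 0, 0, 0, 0, 0, 0],
)

```text
t: 41.52
tool_pos: [0.5522, 0.0094, 0.1153]
orientation: [2.268, 2.173, -0.002]
force: [-22.0, -6.1, 44.5]
opening: 0.0004
gripper_force: 22.9
```

>>> apply_moves(
  delta_pos=[
    [0, 0, 0.2],
    [0, 0, 0.1],
    [0, 0, 0],
  ],
  twist=[0, 0, 0],
)

```text
t: 41.9
tool_pos: [0.5521, 0.0093, 0.1155]
orientation: [2.268, 2.173, -0.001]
force: [-19.9, -1.9, 35.5]
opening: 0.0006
gripper_force: 17.6
```

>>> apply_moves(
  delta_pos=[
    [0, 0, -1],
    [0, 0, -4],
    [0, 0, -4],
    [-4, 0, -4],
    [-4.5, 0, 0],
    [-4.5, 0, 0],
    [-4.5, 0, 0],
    [0, 0, 0],
  ],
  twist=[0, 0, 0, 0, 0, 0, 0, 0],
)

```text
t: 42.9
tool_pos: [0.5442, -0.1679, 0.2411]
orientation: [-2.273, -2.169, 0.001]
force: [0.5, 1.2, 0.2]
opening: 0.0008
gripper_force: 0.0
```

Run:
```python
from h import *
print(robot.read_state()['force'])
gears();a=cam('scene');b=cam('top')
cv2.imwrite('pics/c11.png',np.hstack([cv2.resize(a['frame'][110:270,220:400,::-1],(450,400),interpolation=cv2.INTER_CUBIC),cv2.resize(b['frame'][100:260,140:280,::-1],(350,400),interpolation=cv2.INTER_CUBIC)]))
```

```text
[0.4520158  1.22511358 0.16640044]
black [300.8  96.2] 11.8 114 [ 0.846 -0.161]
black [489.5  96.5] 8.6 204 [ 0.83 -0.79]
```

View pics/c11.png

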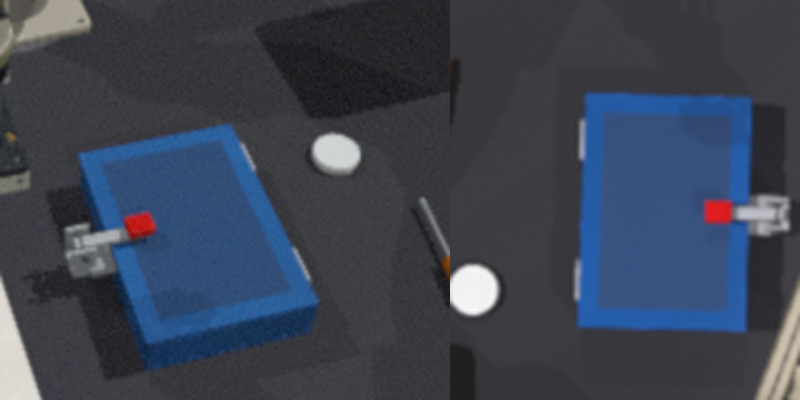

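The lid is shut flat, the lever lies level with its red pad on the lid (left (140,222), right (718,210)), and the robot is clear.

```bash
python3 -c "
from plant import robot
print(robot.close_job())"
```

```text
the job is handed in; nothing more can be done
None
```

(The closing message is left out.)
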